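# Jack up the support under a carved panel

## Robot

A 6-joint arm with a two-finger parallel gripper is mounted at the origin on the work surface. World frame = base frame: x ahead of the robot, y to its left, z up, the work surface at z = 0. Lengths are in mm, angles in rad, forces in N, time in s.
With the tool pointing down it reaches from about 250 to 800 mm from the base axis. Payload 8.5 kg.
Tool frame: the origin (TCP) lies between the finger pads; the fingertips stand ahead of it and the grasp point (between the pads) is the TCP (ctrl.tcp_to_tips is the y of the fingertips in the tool frame, in mm); y points along the fingers, z is the direction in which the jaws open and shut, and the axes are right-handed (so a half turn about y gives the same grasp; the last joint's range is limited). The gripper opens to 85 mm and grips with 20 to 120 N. Pads are 22 mm wide; open, the fingers measure 114 mm over their backs; the gripper's body (76 mm by 85 mm) begins 54 mm behind the grasp point. The pads swing forward as they close: fully open they stand 13 mm farther back than shut.
Start: joints at [-1.188, 0.238, -0.013, 1.319, 0, 1.571], TCP at [196.08, -486.963, 250.276] pointing down, gripper open.
Joint ranges: [-2.66, 2.66], [-1.03, 1.9], [-1.14, 1.46], [-1.82, 2.27], [-1.45, 1.34], [-3.14, 3.14]. Speed limits (rad/s): [2.22, 2.22, 2.79, 3.14, 3.14, 3.14].

## Interface

Orientations are given as a unit quaternion [w, x, y, z].
In Python, from workcell import ctrl gives the robot as it stands.
- The arm moves only by the tool jog_arm, never from a script. Its argument "moves" is a list of rows, each an object with "linear": the shift along the tool's x, y, z in mm, a list of three; "twist": the turn about the tool's y in degrees; "grip": the finger opening in mm, from 0 to 85.4. A call has 1 to 5 rows; each row shifts and turns the pose as measured when the row begins, along the tool's axes as they then stand; what a row does not reach is not made up. A row lasts 1/10 s, in which the tool goes at most 50 mm and 8.59 degrees, less where a joint would pass 70% of its speed; a pose out of reach is approached as far as the arm can. A call with a gripper value outside its range is refused whole. The fingers move at their own pace and stop on an object; the grip force is fixed at half the most. Time passes only in rows, so rows that do not move let the fingers close. It gives the time, the measured TCP pose, the force and the opening at its end, in the units of the state.
- ctrl.sense(): the state, without advancing time (a new reading comes with each control period).
- ctrl.snapshot(name): name is "side" or "top"; returns a dict with "image" (480x640x3 uint8, red, green, blue), "range_z" (480x640 float32, mm along the optical axis (not along the pixel's ray), 0 where there is no reading), "fovy" (degrees; the focal length in pixels is half the picture's height over the tangent of half this angle, whatever the lens; pixels are square), "cx", "cy" (the principal point, pixels), "origin" and "orientation" of the camera in the world. Camera axes: x right, y up, looking along -z (the intrinsics and any distortion apply to the point x, -y, -z); pixel columns grow to the right and rows downward; lengths in mm; the calibration is good to about 2 mm. A picture is of the moment at which its call begins.
- ctrl.job_done(): hands the job in, once; it reports no verdict.
The state is a dict: "time_s": time; "joint_positions": joint angles; "qd": joint speeds; "joint_efforts": joint torques, N m; "tcp_pos": TCP position; "tool_rot": TCP orientation; "force": force on the tool from outside, world axes, zero at the start; "ft_torque": the same for the moment, N m; "grip_width": finger opening in mm.
Only numpy, scipy, OpenCV 4.12 (cv2) and the standard library are available. Lean on these libraries where they do the work, as an engineer would, in place of code of your own. Each camera call takes 0.05 s, during which the arm holds its last target.

## Task

Take the steel bar from its rest and use it, moved from hole to hole, to turn the screw jack's collar clockwise (seen from above) until the orange pad comes up and bears firmly under the overhanging end of the carved panel, lifting the panel by no more than about 5 mm. Then lay the bar back in its rest. Turn the collar only with the bar, and leave the panel otherwise where it lies and the mallet, jar and sanding block alone.

Things in the scene. Friction and masses are not known exactly. Their poses are not given: they have to be found in the camera images.
- rig: Fixed jig: plywood base board 200 x 440 x 12 mm with a green screw jack and two cork-topped wooden rests. Origin on the jack's vertical axis at table height, z up; y runs from the jack along the panel (rests at y = 105 and 300 mm, tops at z = 135 mm), so the side free for the bar is -y.
- collar: The jack's aluminium collar, 92 mm diameter, 40 mm high, turns in place about the vertical jack axis. Origin on the axis at mid-height (77 mm above the table), level with its six radial square holes, 20 x 20 mm, 60 degrees apart, each clear to 11 mm from the axis; a black line on top marks each. Its x axis points out through the middle of one hole and turns with it. Friction (0.25 N m) holds it where left, even loaded.
- pad: Orange pad on the jack's screw, 48 mm diameter, 10 mm thick; moves only up and down. Origin at the centre of its top face, 7 to 11 mm below the panel at the start. Turning the collar clockwise from above raises it 30 mm a turn (5 mm per 60 degrees, 4.8 mm a radian), anticlockwise lowers it; it takes 1.5 to 2.3 rad to reach the panel.
- panel: Dark brown carved door panel, 160 x 360 x 22 mm (28 mm over the mouldings), about 0.9 kg, lying loose on the two rests with its underside 135 mm above the table. Origin at the centre of its underside; its y axis runs along its length. Its -y end overhangs the jack and reaches 20 mm past the jack axis.
- panel_end (a point): Point on the panel's underside straight above the jack axis, where the pad will meet it (160 mm from the panel's centre towards its -y end).
- bar_center (a point): Middle of the loose round steel bar, 14 mm diameter, 240 mm long with round ends, 0.29 kg; the x axis runs along the bar. At the start it lies level in its rest, its axis 50 mm above the table.
- rest_seat (a point): Where the bar's middle belongs: centre of the fixed light-wood bar rest (160 x 70 mm), 50 mm above the table; x along the bar. Two V blocks 16 mm thick stand 65 mm either side of this point, 62 mm high; between them the bar is free to be gripped, with only a 10 mm base below. The V is about 40 mm wide at its top, so a bar lowered slightly off-centre slides to the middle.
- mallet_center (a point): Wooden mallet lying beyond the panel, about 225 mm long, 68 mm head; to be left alone. The point is at the handle end of its head.
- wax_jar: Amber jar with a brass lid, 64 mm diameter, 85 mm high, origin at the centre of its underside; to be left alone.
- sanding_block: Cork sanding block 100 x 60 x 30 mm, origin at the centre of its underside; to be left alone.
Not all that is in view belongs to the job. What is shaped like the part that bears rest_seat but black, purple or turquoise is not meant.

How it is judged:
By the outcome, as a careful person would: the job done as asked, in the order asked, and still so for the second after the job is handed in, with the robot touching nothing.
It also fails if it takes over 72 s, if anything falls off the work surface, if the arm or the gripper's body presses on something with over 40 N, if the wrist force passes 120 N, or if a joint passes its speed limit or range.

## Working session

There is one attempt and no reset: what is moved stays moved. The work goes in short steps, Python scripts to look and compute and a tool call to move; the robot and the scene stay as the last step left them, time stands still between calls to the robot, and variables do not carry over. Pictures are saved under pics/ and viewed, and the job is handed in when it is done.

Besides the shell and the picture viewer there is one more tool, called after ">>>" by a JSON object that holds its "name" and its "arguments", one argument or row to a line. jog_arm: Moves the arm, as the interface text tells. Its arguments: {"type":"object","properties":{"moves":{"type":"array","items":{"type":"object","properties":{"linear":{"type":"array","items":{"type":"number"}},"twist":{"type":"number"},"grip":{"type":"number"}}}}},"required":["moves"]}

```bash
ls; mkdir -p pics
cat > h.py <<'E'
import numpy as np, cv2
from scipy.spatial.transform import Rotation as R
from workcell import ctrl
def snap(n,f):
    s=ctrl.snapshot(n); cv2.imwrite(f'pics/{f}.png',s['image'][:,:,::-1]); np.savez(f'pics/{f}.npz',**{k:np.array(v) for k,v in s.items()}); return s
def load(f): return dict(np.load(f'pics/{f}.npz',allow_pickle=True))
def cam(s):
    q=np.array(s['orientation'],float); Rm=R.from_quat(q[[1,2,3,0]]).as_matrix(); f=240/np.tan(np.radians(float(s['fovy']))/2)
    return Rm,np.array(s['origin'],float),f,float(s['cx']),float(s['cy'])
def px2w(s,u,v,z=None):
    Rm,o,f,cx,cy=cam(s)
    d=np.array([(u-cx)/f,-(v-cy)/f,-1.])
    if z is None:
        r=float(s['range_z'][int(round(v)),int(round(u))]); return o+Rm@(d*r)
    w=Rm@d; return o+w*(z-o[2])/w[2]
def w2px(s,p):
    Rm,o,f,cx,cy=cam(s); c=Rm.T@(np.array(p,float)-o); return np.array([cx-f*c[0]/c[2], cy+f*c[1]/c[2]])
def crop(f,x0,y0,x1,y1,k,out):
    im=cv2.imread(f'pics/{f}.png')[y0:y1,x0:x1]; cv2.imwrite(f'pics/{out}.png',cv2.resize(im,None,fx=k,fy=k,interpolation=cv2.INTER_CUBIC))
E
python3 - <<'E'
from h import *
for n in('side','top'):
    s=snap(n,n+'0'); print({k:v for k,v in s.items() if k not in('image','range_z')})
print(ctrl.sense(), ctrl.tcp_to_tips)
E
```

```text
pics
{'fovy': 43.64251672974378, 'cx': 307.1800398427258, 'cy': 245.09470171204023, 'origin': array([-225.54945554,  709.33752713,  884.51484857]), 'orientation': array([-0.29846632, -0.15834027,  0.43553741,  0.83435807])}
{'fovy': 48.197264278520315, 'cx': 324.04711913479963, 'cy': 237.54158148941642, 'origin': array([ 422.05278655, -146.51849279, 1282.25487953]), 'orientation': array([-0.69966333, -0.01318661,  0.00903933,  0.7142938 ])}
{'time_s': 0.1, 'joint_positions': array([-1.18799041e+00,  2.38739904e-01, -1.41509092e-02,  1.31919074e+00,
        6.88081641e-06,  1.57080227e+00]), 'qd': array([-4.46748783e-05,  3.29981331e-04,  1.95412544e-03,  1.99315850e-03,
       -5.90438433e-04, -4.66454278e-04]), 'joint_efforts': array([ 6.42402429e-04, -5.39718461e+01,  3.47000813e+01,  1.34139246e-02,
        3.56615737e-05, -1.55916359e-05]), 'tcp_pos': array([ 195.97719169, -486.68908881,  249.73927502]), 'tool_rot': array([ 0.13443131, -0.13459943,  0.69464063, -0.69374751]), 'force': array([-0.40846136,  0.16269663,  0.15867628]), 'ft_torque': array([ 0.03283191, -0.0304333 ,  0.01340545]), 'grip_width': 85.4157556274763} 19.0
```

View pics/side0.png

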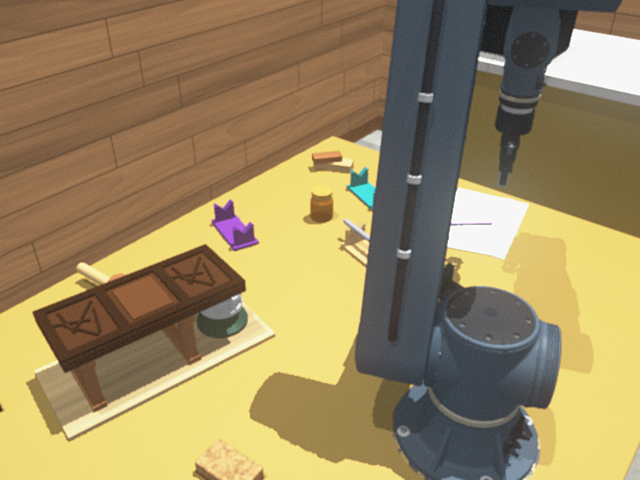

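View pics/top0.png

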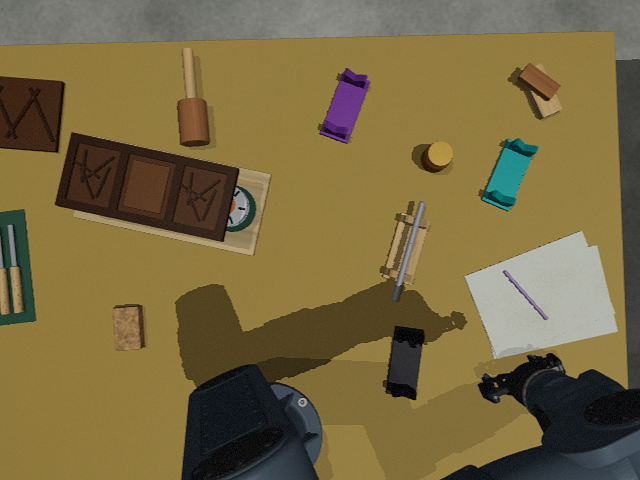

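Candidate bar rests in the top view are light wood (408,250) holding the steel bar, purple (345,105), turquoise (510,173) and black (405,362). The light-wood one fits the description. I'll confirm it and the collar in enlarged crops.

Run:
```python
from h import *
crop('top0',360,185,460,315,5,'c_rest')
crop('top0',190,150,290,260,7,'c_col')
crop('side0',170,260,290,360,6,'c_cols')
```

```text
(no output)
```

View pics/c_rest.png

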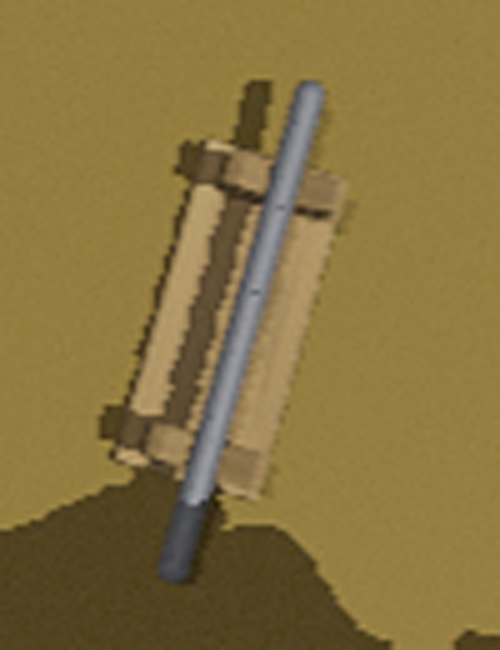

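View pics/c_col.png

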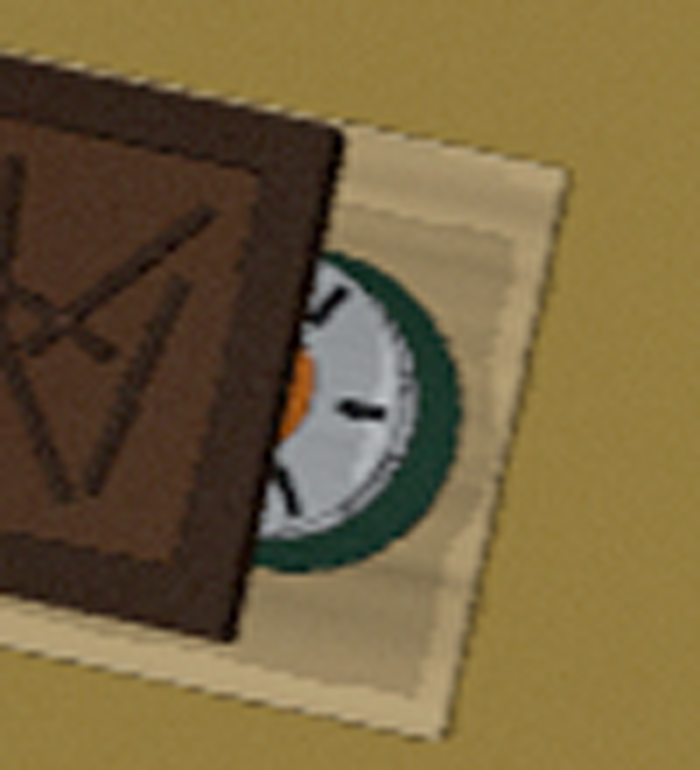

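View pics/c_cols.png

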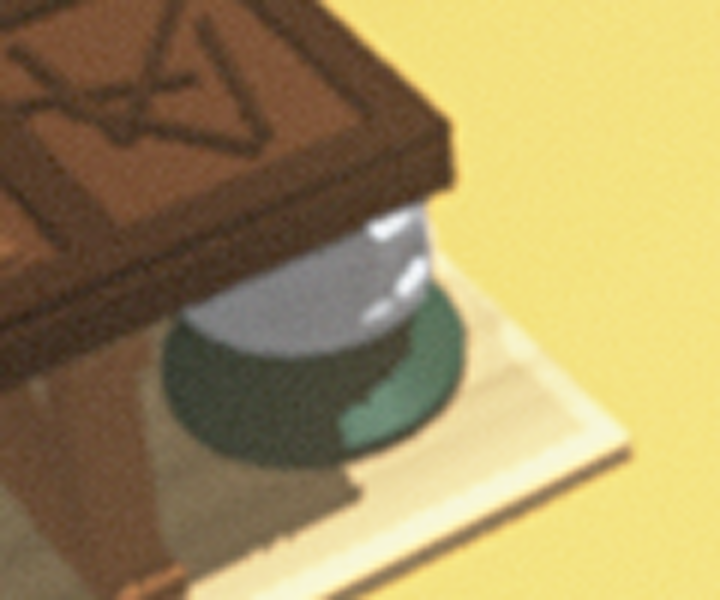

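The crop confirms it: the steel bar lies in the light-wood rest, with its ends at about (422,203) and (395,300). On the collar, three black lines show, at about (239,192), (242,209) and (231,221).

Run:
```python
from h import *
s=load('top0')
c7=lambda x,y:(190+x/7-.0,150+y/7)
c5=lambda x,y:(360+x/5,185+y/5)
A=px2w(s,*c5(312,84),z=50);B=px2w(s,*c5(175,582),z=50)
print('bar',A,B,np.linalg.norm(A-B),(A+B)/2,np.degrees(np.arctan2(*(A-B)[[1,0]])))
# rest base corners z~10 ; V-block corners z 62
for p in [(348,180),(262,497),(112,460),(205,140)]: print('rest',px2w(s,*c5(*p),z=10),px2w(s,*c5(*p),z=62))
for p in [(568,170),(443,738)]: print('board',px2w(s,*c7(*p),z=12))
for p in [(340,128),(235,640)]: print('panel',px2w(s,*c7(*p),z=160))
C=[px2w(s,*c7(*p),z=97) for p in [(345,290),(385,413),(295,515),(312,322),(340,406),(277,470)]]
for c in C: print('line',c)
# collar circle: pixels gray in top view? rim fit
rim=[(325,262),(378,300),(412,360),(412,415),(385,480),(340,520),(290,537)]
P=np.array([px2w(s,*c7(*p),z=97)[:2] for p in rim])
M=np.c_[2*P,np.ones(len(P))];x=np.linalg.lstsq(M,(P**2).sum(1),rcond=None)[0];print('rim c',x[:2],np.sqrt(x[2]+x[:2]@x[:2]))
# green flange
g=[(345,258),(400,290),(440,340),(460,405),(440,480),(400,535),(350,565),(300,572),(260,565)]
for z in(12,20,30,50):
    P=np.array([px2w(s,*c7(*p),z=z)[:2] for p in g])
    M=np.c_[2*P,np.ones(len(P))];x=np.linalg.lstsq(M,(P**2).sum(1),rcond=None)[0];print('green',z,x[:2],np.sqrt(x[2]+x[:2]@x[:2]))
for p in [(360,360),(300,390),(430,410),(500,300),(380,520)]: print(px2w(s,*c7(*p)))
for p in [(250,292),(205,470),(305,110),(330,190)]: print('r',px2w(s,*c5(*p)))
```

```text
bar [ 538.39703311 -367.54571976   50.        ] [ 311.39220508 -298.94117152   50.        ] 237.1450526291186 [ 424.8946191  -333.24344564   50.        ] -16.8156701824577
rest [ 496.17186317 -390.57168664   10.        ] [ 493.14244505 -380.59666804   62.        ]
rest [ 347.01307514 -345.96278704   10.        ] [ 350.08012173 -337.81103736   62.        ]
rest [ 365.90690623 -275.53913799   10.        ] [ 368.20171824 -270.26576576   62.        ]
rest [ 516.6048025  -323.29072525   10.        ] [ 512.74024289 -316.06563518   62.        ]
board [615.2057259  -16.75240262  12.        ]
board [423.18422945  28.92850086  12.        ]
panel [606.84705106  36.43929226 160.        ]
panel [453.63888921  70.28264125 160.        ]
line [565.62077459  45.92850402  97.        ]
line [526.29478238  33.86754703  97.        ]
line [494.56533069  62.87340313  97.        ]
line [555.6741161   56.55093494  97.        ]
line [528.81661353  48.08874573  97.        ]
line [508.94243269  68.35747829  97.        ]
rim c [532.86072791  69.90848197] 45.43832658544345
green 12 [534.74224136  76.11908162] 54.16781949936466
green 20 [534.03252896  74.71692161] 53.82667335382797
green 30 [533.14538846  72.9642216 ] 53.400240671916386
green 50 [531.37110747  69.45882157] 52.5473753080865
[543.61521092  42.03929952  93.73972068]
[531.48856283  55.74502033 125.26143817]
[533.12625874  29.38710292  27.15604455]
[571.48174808   7.21544519  11.20190563]
[496.46008303  46.4750912   28.91848994]
r [ 443.27918873 -336.19605075   52.67767734]
r [ 362.41599686 -313.42901328   53.71298907]
r [ 525.80734219 -362.61026874   57.96053386]
r [ 488.78699374 -372.39014829   61.50031878]
```

```bash
cat > fit.py <<'E'
from h import *
from scipy.optimize import least_squares
def zmap(s):
    Rm,o,f,cx,cy=cam(s); v,u=np.mgrid[0:480,0:640]; r=s['range_z'].astype(float)
    d=np.stack([(u-cx)/f,-(v-cy)/f,-np.ones_like(r)],-1)*r[...,None]
    W=o+d@Rm.T; W[r==0]=np.nan; return W
def circ(P,r=None):
    def fn(x): return np.hypot(P[:,0]-x[0],P[:,1]-x[1])-(x[2] if r is None else r)
    x0=[532,71,50] if r is None else [532,71]
    q=least_squares(fn,x0,loss='soft_l1'); return q.x, np.sqrt(np.mean(q.fun**2))
if __name__=='__main__':
    s=load('top0');W=zmap(s)
    im=s['image'].astype(int)
    sub=(slice(150,260),slice(190,290))
    z=W[...,2]
    near=np.hypot(W[...,0]-533,W[...,1]-71)<70
    for lo,hi,n in [(20,35,'green'),(88,104,'collar'),(105,128,'pad'),(145,175,'panel')]:
        m=near&(z>lo)&(z<hi); print(n,m.sum(),np.nanmedian(z[m]))
    # outer edge of collar: for rays
    m=(near&(z>85)&(z<104)).astype(np.uint8)
    cs,_=cv2.findContours(m,cv2.RETR_EXTERNAL,cv2.CHAIN_APPROX_NONE)
    c=max(cs,key=len)[:,0,:]
    P=np.array([px2w(s,u,v,z=97)[:2] for u,v in c])
    a=np.degrees(np.arctan2(P[:,1]-71,P[:,0]-533)); rr=np.hypot(P[:,0]-533,P[:,1]-71)
    k=(rr>38)&(a<20); 
    print('collar',circ(P[k]),circ(P[k],45))
    # green by colour
    g=(im[...,1]>im[...,0]+15)&(im[...,1]>im[...,2])&near
    cs,_=cv2.findContours(g.astype(np.uint8),cv2.RETR_EXTERNAL,cv2.CHAIN_APPROX_NONE)
    c=max(cs,key=len)[:,0,:]
    P=np.array([px2w(s,u,v,z=28)[:2] for u,v in c]); rr=np.hypot(P[:,0]-533,P[:,1]-71);k=(rr>49)
    print('green',k.sum(),circ(P[k]))
    # panel end edge by depth
    m=((z>150)&(z<175)&(W[...,1]>20)&(W[...,1]<480)&(W[...,0]>400)&(W[...,0]<720)).astype(np.uint8)
    cs,_=cv2.findContours(m,cv2.RETR_EXTERNAL,cv2.CHAIN_APPROX_NONE)
    c=max(cs,key=cv2.contourArea); box=cv2.boxPoints(cv2.minAreaRect(c))
    print('panel');[print(px2w(s,*p,z=162)) for p in box]
    q=R.from_quat(ctrl.sense()['tool_rot'][[1,2,3,0]]).as_matrix();print(q)
E
python3 fit.py
```

```text
green 266 23.68734664010151
collar 433 95.93274799051483
pad 20 125.03922836158642
panel 2269 157.80036593274667
collar (array([534.87075529,  72.61070485,  43.75937765]), np.float64(1.2936037338020825)) (array([535.18545377,  74.10185031]), np.float64(1.4521611114862274))
green 53 (array([534.34743742,  73.32281306,  51.8333185 ]), np.float64(0.8666457213193296))
panel
[537.5639206  424.36357853 162.        ]
[693.12062244 389.6295599  162.        ]
[607.86073217  35.30152043 162.        ]
[453.29366982  71.36135172 162.        ]
[[-9.27622433e-01 -4.73681213e-04  3.73518939e-01]
 [-3.73519239e-01  1.19477244e-03 -9.27621664e-01]
 [-6.87317694e-06 -9.99999174e-01 -1.28522676e-03]]
```

```bash
cat > rect.py <<'E'
from h import *
import sys
def rect(s,f,c=(534.6,72.9),z=97,half=70,k=6,marks=True):
    n=int(2*half*k); # image: col -> -y, row -> -x (up=+x)
    X,Y=np.meshgrid(np.arange(n),np.arange(n)); wx=c[0]+half-Y/k; wy=c[1]+half-X/k
    Rm,o,fl,cx,cy=cam(s); P=np.stack([wx-o[0],wy-o[1],np.full(wx.shape,z-o[2])],-1)@Rm
    u=cx-fl*P[...,0]/P[...,2]; v=cy+fl*P[...,1]/P[...,2]
    im=cv2.remap(s['image'][:,:,::-1].copy(),u.astype(np.float32),v.astype(np.float32),cv2.INTER_CUBIC)
    cv2.imwrite(f'pics/{f}.png',im[:560,:]) if n<=800 else cv2.imwrite(f'pics/{f}.png',im); return im
if __name__=='__main__':
    s=load('top0'); im=rect(s,'rc0',half=50,k=6)
    cv2.circle(im,(300,300),46*6,(0,0,255),1)
    for a in (-43,-103,-163):
        a=np.radians(a); cv2.line(im,(300,300),(int(300-276*np.sin(a)),int(300-276*np.cos(a))),(0,0,255),1)
    cv2.imwrite('pics/rc0m.png',im)
E
python3 rect.py
```

```text
(no output)
```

View pics/rc0m.png

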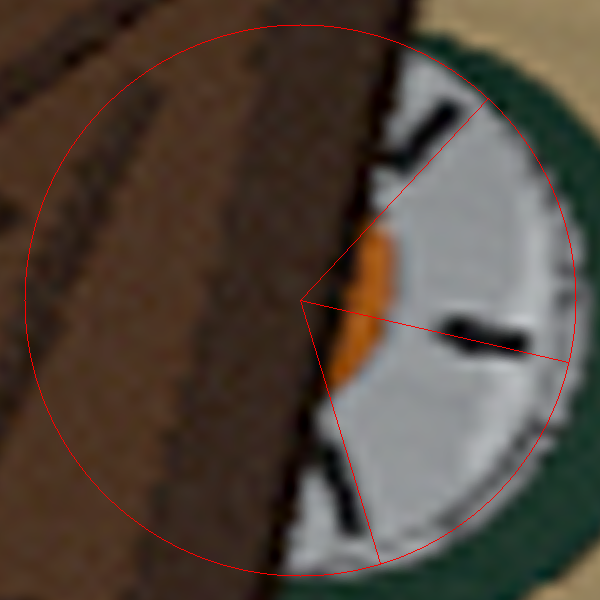

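>>> {"name": "jog_arm", "arguments": {
  "moves": [
    {"linear": [0, 0, 0], "twist": 8}
  ]
}}

```text
schema error: expected keys linear, twist, grip
```

```bash
python3 -c "
from workcell import ctrl
import numpy as np
s=ctrl.sense();print(s['joint_positions'],s['tcp_pos'],s['time_s'])"
```

```text
[-1.18799041e+00  2.38739904e-01 -1.41509092e-02  1.31919074e+00
  6.88081641e-06  1.57080227e+00] [ 195.97719169 -486.68908881  249.73927502] 0.1
```

```bash
python3 - <<'E'
from h import *
from fit import circ
s=load('side0')
c6=lambda x,y:(170+x/6,260+y/6)
pts=[(185,312),(220,335),(255,350),(300,357),(345,350),(390,335),(415,315),(428,300)]
P=np.array([px2w(s,*c6(*p),z=57)[:2] for p in pts]);print('side collar bottom',circ(P,46),circ(P))
g=[(163,365),(175,410),(205,445),(250,463),(300,467),(350,460),(400,440),(440,405),(462,365),(465,335),(455,305)]
for z in (12,20,28):
    P=np.array([px2w(s,*c6(*p),z=z)[:2] for p in g]);print('side green',z,circ(P))
b=[(632,450)]
print(px2w(s,*c6(632,442),z=12))
t=load('top0')
# top rim at z=97 r=46
im=cv2.imread('pics/rc0.png')
rows=[]
E
python3 - <<'E'
import cv2
im=cv2.imread('pics/rc0.png'); cv2.imwrite('pics/rc0z.png',cv2.resize(im[0:560,380:600],None,fx=1.05,fy=1.05))
E
```

```text
side collar bottom (array([533.8031721 ,  76.97119544]), np.float64(0.8536143290775171)) (array([534.48128993,  76.51854426,  46.6909399 ]), np.float64(0.8249782596573113))
side green 12 (array([537.58869885,  77.65826799,  54.60781307]), np.float64(1.0476760886265768))
side green 20 (array([530.59307413,  83.44806926,  54.10786609]), np.float64(1.0378410441222006))
side green 28 (array([523.59744464,  89.23787651,  53.60792401]), np.float64(1.0280084258034747))
[420.37151925  36.79410493  12.        ]
```

>>> {"name": "jog_arm", "arguments": {
  "moves": [
    {"linear": [0, 0, 0], "twist": 8, "grip": 85}
  ]
}}

```text
time_s: 0.2
tcp_pos: [195.9, -486.5, 249.4]
tool_rot: [0.085, -0.086, 0.703, -0.701]
force: [0.9, 0.6, -0.5]
grip_width: 85.2
```

```bash
python3 -c "
from workcell import ctrl
import numpy as np
s=ctrl.sense();print(s['joint_positions'],s['tcp_pos'],s['time_s'])"
```

```text
[-1.18799341e+00  2.39067466e-01 -1.46258011e-02  1.31919422e+00
 -1.50401379e-05  1.71118599e+00] [ 195.88694255 -486.48605022  249.38267223] 0.2
```

Run:
```python
from h import *
from rect import rect
s=load('top0')
im=rect(s,'x',c=(428,-333),z=62,half=130,k=3)[:, 150:630]; cv2.imwrite('pics/rr62.png',im[60:700])
```

```text
(no output)
```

View pics/rr62.png

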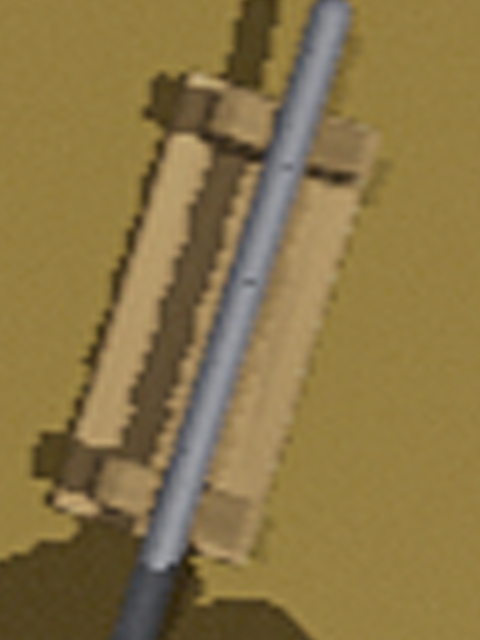

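```bash
cat > plan.py <<'E'
from h import *
import sys,json
def pose():
    t=ctrl.sense(); M=R.from_quat(np.array(t['tool_rot'])[[1,2,3,0]]).as_matrix(); return t,np.array(t['tcp_pos']),M
def yaw(M): return np.degrees(np.arctan2(M[1,0],M[0,0]))
def plan(tgt,yw,n,grip):
    t,p,M=pose(); a=yaw(M); d=(yw-a+180)%360-180
    print('now',p.round(1),'yaw',round(a,2),'err',(np.array(tgt)-p).round(1),round(d,2),'F',np.round(t['force'],1),'T',np.round(t['ft_torque'],2),'g',round(t['grip_width'],1),'t',t['time_s'],'j6',round(t['joint_positions'][5],2))
    rows=[]
    for i in range(n):
        w=p+(np.array(tgt)-p)/(n-i); l=M.T@(w-p); tw=-d/n
        l=np.round(l,1);tw=round(tw,1); p=p+M@l; M=M@R.from_euler('y',tw,degrees=True).as_matrix()
        rows.append({"linear":l.tolist(),"twist":tw,"grip":grip})
    for i in range(0,n,5): print(json.dumps(rows[i:i+5]))
if __name__=='__main__':
    a=[float(x) for x in sys.argv[1:]]
    plan(a[:3],a[3],int(a[4]),a[5])
E
python3 plan.py 444 -339 130 -16.8 19 85
```

```text
now [ 195.9 -486.5  249.4] yaw -166.11 err [ 248.1  147.5 -119.4] 149.31 F [ 0.9  0.6 -0.5] T [-0.02  0.01  0.02] g 85.2 t 0.2 j6 1.71
[{"linear": [-14.5, 6.3, -4.4], "twist": -7.9, "grip": 85.0}, {"linear": [-15.0, 6.3, -2.3], "twist": -7.9, "grip": 85.0}, {"linear": [-15.2, 6.3, -0.3], "twist": -7.9, "grip": 85.0}, {"linear": [-15.1, 6.3, 1.8], "twist": -7.9, "grip": 85.0}, {"linear": [-14.7, 6.3, 3.9], "twist": -7.9, "grip": 85.0}]
[{"linear": [-14.0, 6.3, 5.9], "twist": -7.9, "grip": 85.0}, {"linear": [-13.1, 6.3, 7.7], "twist": -7.9, "grip": 85.0}, {"linear": [-11.9, 6.3, 9.5], "twist": -7.9, "grip": 85.0}, {"linear": [-10.5, 6.3, 11.0], "twist": -7.9, "grip": 85.0}, {"linear": [-8.9, 6.3, 12.3], "twist": -7.9, "grip": 85.0}]
[{"linear": [-7.1, 6.3, 13.4], "twist": -7.9, "grip": 85.0}, {"linear": [-5.2, 6.3, 14.3], "twist": -7.9, "grip": 85.0}, {"linear": [-3.1, 6.3, 14.9], "twist": -7.9, "grip": 85.0}, {"linear": [-1.1, 6.3, 15.1], "twist": -7.9, "grip": 85.0}, {"linear": [1.0, 6.3, 15.1], "twist": -7.9, "grip": 85.0}]
[{"linear": [3.1, 6.2, 14.9], "twist": -7.9, "grip": 85.0}, {"linear": [5.1, 6.3, 14.3], "twist": -7.9, "grip": 85.0}, {"linear": [7.1, 6.2, 13.5], "twist": -7.9, "grip": 85.0}, {"linear": [8.8, 6.3, 12.3], "twist": -7.9, "grip": 85.0}]
```

>>> {"name": "jog_arm", "arguments": {
  "moves": [
    {"linear": [-15, 5, -4], "twist": -8.5, "grip": 85},
    {"linear": [-15, 5, -2], "twist": -8.5, "grip": 85},
    {"linear": [-15, 5, 0], "twist": -8.5, "grip": 85},
    {"linear": [-15, 5, 2], "twist": -8.5, "grip": 85},
    {"linear": [-15, 5, 4], "twist": -8.5, "grip": 85}
  ]
}}

```text
time_s: 0.7
tcp_pos: [261.8, -446.7, 222.3]
tool_rot: [0.334, -0.334, 0.625, -0.622]
force: [0.0, -0.5, -0.1]
grip_width: 85.0
```

>>> {"name": "jog_arm", "arguments": {
  "moves": [
    {"linear": [-14, 5, 6], "twist": -8.5, "grip": 85},
    {"linear": [-13, 5, 8], "twist": -8.5, "grip": 85},
    {"linear": [-12, 5, 10], "twist": -8.5, "grip": 85},
    {"linear": [-10, 5, 11], "twist": -8.5, "grip": 85},
    {"linear": [-9, 5, 12], "twist": -8.5, "grip": 85}
  ]
}}

```text
time_s: 1.2
tcp_pos: [326.3, -400.8, 194.6]
tool_rot: [0.54, -0.538, 0.46, -0.455]
force: [0.3, 0.4, -0.4]
grip_width: 84.9
```

```bash
python3 plan.py 444 -339 130 -16.8 9 85
```

```text
now [ 326.3 -400.8  194.6] yaw -80.63 err [117.7  61.8 -64.6] 63.83 F [ 0.3  0.4 -0.4] T [ 0.01 -0.   -0.04] g 84.9 t 1.2 j6 0.52
[{"linear": [-4.6, 7.2, 14.0], "twist": -7.1, "grip": 85.0}, {"linear": [-2.8, 7.2, 14.5], "twist": -7.1, "grip": 85.0}, {"linear": [-1.0, 7.2, 14.7], "twist": -7.1, "grip": 85.0}, {"linear": [0.8, 7.1, 14.8], "twist": -7.1, "grip": 85.0}, {"linear": [2.7, 7.2, 14.5], "twist": -7.1, "grip": 85.0}]
[{"linear": [4.4, 7.1, 14.1], "twist": -7.1, "grip": 85.0}, {"linear": [6.1, 7.2, 13.5], "twist": -7.1, "grip": 85.0}, {"linear": [7.8, 7.1, 12.6], "twist": -7.1, "grip": 85.0}, {"linear": [9.2, 7.2, 11.5], "twist": -7.1, "grip": 85.0}]
```

>>> {"name": "jog_arm", "arguments": {
  "moves": [
    {"linear": [-4.5, 7, 14], "twist": -7, "grip": 60},
    {"linear": [-3, 7, 14.5], "twist": -7, "grip": 60},
    {"linear": [-1, 7, 15], "twist": -7, "grip": 60},
    {"linear": [1, 7, 15], "twist": -7, "grip": 60},
    {"linear": [2.5, 7, 14.5], "twist": -7, "grip": 60}
  ]
}}

```text
time_s: 1.7
tcp_pos: [393.6, -362.9, 156.8]
tool_rot: [0.658, -0.653, 0.269, -0.262]
force: [-0.8, -0.5, 0.4]
grip_width: 59.9
```

>>> {"name": "jog_arm", "arguments": {
  "moves": [
    {"linear": [4.5, 7, 14], "twist": -7, "grip": 60},
    {"linear": [6, 7, 13.5], "twist": -7, "grip": 60},
    {"linear": [8, 7, 12.5], "twist": -7, "grip": 60},
    {"linear": [9, 7, 11.5], "twist": -7, "grip": 60}
  ]
}}

```text
time_s: 2.1
tcp_pos: [446.4, -332.3, 126.0]
tool_rot: [0.705, -0.698, 0.095, -0.088]
force: [0.8, 0.1, 0.8]
grip_width: 59.8
```

```bash
python3 - <<'E'
from h import *
s=snap('top','top1'); snap('side','side1')
crop('top1',340,170,500,310,5,'t1')
E
python3 plan.py 444 -339 90 -16.8 2 60
```

```text
now [ 446.6 -331.6  125.4] yaw -14.92 err [ -2.6  -7.4 -35.4] -1.88 F [-0.5 -0.4 -0.5] T [ 0.04 -0.01  0.03] g 60.0 t 2.2 j6 -0.38
[{"linear": [-0.1, 17.7, -4.1], "twist": 0.9, "grip": 60.0}, {"linear": [-0.0, 17.6, -4.0], "twist": 0.9, "grip": 60.0}]
```

View pics/t1.png

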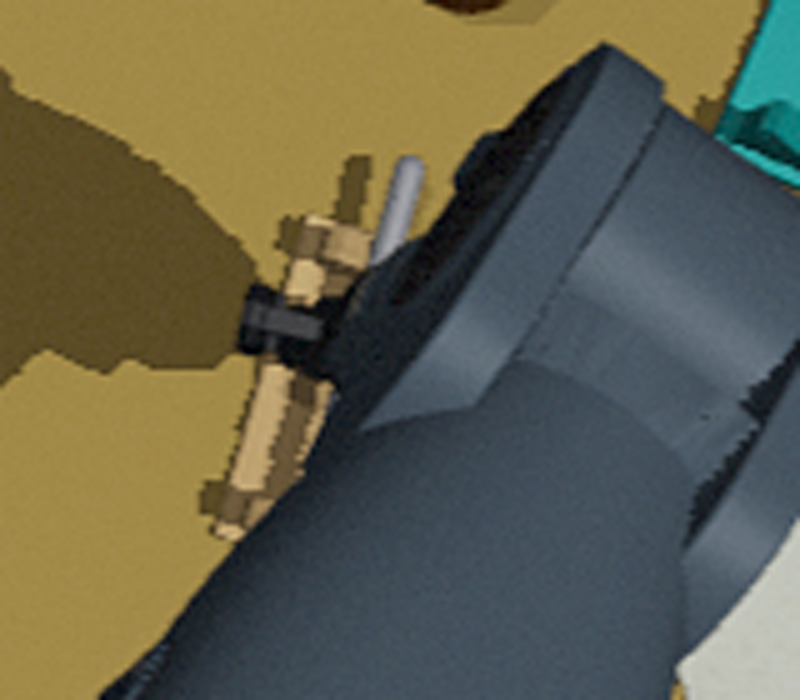

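View pics/side1.png

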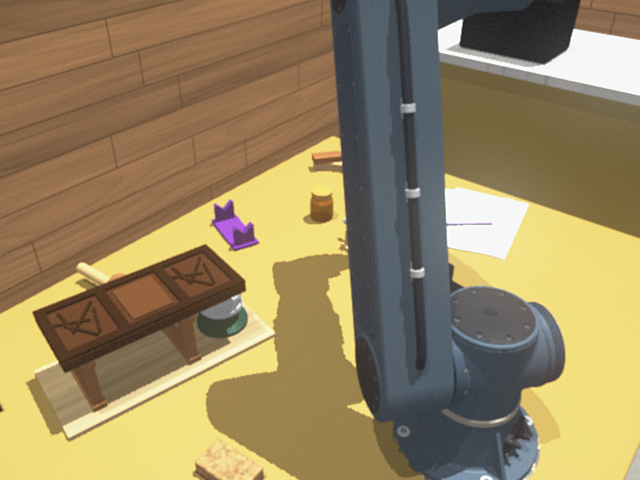

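The arm occludes the middle of the bar, and the +x end is still at top (422,203). I'll go down onto the bar.

>>> {"name": "jog_arm", "arguments": {
  "moves": [
    {"linear": [0, 14, -4], "twist": 1, "grip": 60},
    {"linear": [0, 14, -4], "twist": 1, "grip": 60},
    {"linear": [0, 10, 0], "twist": 0, "grip": 60}
  ]
}}

```text
time_s: 2.5
tcp_pos: [444.0, -339.6, 87.5]
tool_rot: [0.702, -0.696, 0.111, -0.103]
force: [-1.0, 1.1, -0.5]
grip_width: 59.9
```

```bash
python3 plan.py 444 -339 50 -16.8 3 60
```

```text
now [ 444.  -339.6   87.5] yaw -17.41 err [ -0.    0.6 -37.5] 0.61 F [-1.   1.1 -0.5] T [ 0.05  0.02 -0.01] g 59.9 t 2.5 j6 -0.35
[{"linear": [0.1, 12.5, 0.1], "twist": -0.2, "grip": 60.0}, {"linear": [0.1, 12.5, 0.1], "twist": -0.2, "grip": 60.0}, {"linear": [0.0, 12.5, 0.1], "twist": -0.2, "grip": 60.0}]
```

>>> {"name": "jog_arm", "arguments": {
  "moves": [
    {"linear": [0, 13, 0], "twist": -0.2, "grip": 60},
    {"linear": [0, 13, 0], "twist": -0.2, "grip": 60},
    {"linear": [0, 11, 0], "twist": -0.2, "grip": 60},
    {"linear": [0, 0, 0], "twist": 0, "grip": 60}
  ]
}}

```text
time_s: 2.9
tcp_pos: [441.5, -339.3, 48.0]
tool_rot: [0.703, -0.696, 0.11, -0.101]
force: [-0.6, 0.5, -0.3]
grip_width: 59.7
```

```bash
python3 plan.py 444 -339 50 -16.8 1 0
```

```text
now [ 441.5 -339.3   48. ] yaw -17.21 err [2.5 0.3 2. ] 0.41 F [-0.6  0.5 -0.3] T [ 0.01 -0.02 -0.01] g 59.7 t 2.9 j6 -0.36
[{"linear": [2.2, -2.0, 1.1], "twist": -0.4, "grip": 0.0}]
```

>>> {"name": "jog_arm", "arguments": {
  "moves": [
    {"linear": [2, -2, 1], "twist": -0.3, "grip": 60},
    {"linear": [0, 0, 0], "twist": 0, "grip": 10},
    {"linear": [0, 0, 0], "twist": 0, "grip": 10},
    {"linear": [0, 0, 0], "twist": 0, "grip": 10},
    {"linear": [0, 0, 0], "twist": 0, "grip": 10}
  ]
}}

```text
time_s: 3.4
tcp_pos: [445.5, -336.5, 52.3]
tool_rot: [0.705, -0.694, 0.107, -0.1]
force: [3.1, 7.3, -1.7]
grip_width: 12.1
```

>>> {"name": "jog_arm", "arguments": {
  "moves": [
    {"linear": [0, 0, 0], "twist": 0, "grip": 5},
    {"linear": [0, 0, 0], "twist": 0, "grip": 5},
    {"linear": [0, 0, 0], "twist": 0, "grip": 5}
  ]
}}

```text
time_s: 3.7
tcp_pos: [445.7, -335.9, 52.7]
tool_rot: [0.705, -0.694, 0.107, -0.1]
force: [0.8, 1.0, -2.4]
grip_width: 12.1
```

```bash
python3 plan.py 444 -339 50 -16.8 1 0
```

```text
now [ 445.7 -335.9   52.7] yaw -16.83 err [-1.7 -3.1 -2.7] 0.03 F [ 0.8  1.  -2.4] T [ 0.07 -0.13 -0.06] g 12.1 t 3.7 j6 -0.36
[{"linear": [-0.7, 2.6, -3.5], "twist": -0.0, "grip": 0.0}]
```

>>> {"name": "jog_arm", "arguments": {
  "moves": [
    {"linear": [0, -10, 0], "twist": 0, "grip": 5},
    {"linear": [0, -20, 0], "twist": 0, "grip": 5},
    {"linear": [0, -20, 0], "twist": 0, "grip": 5},
    {"linear": [0, -10, 0], "twist": 0, "grip": 5},
    {"linear": [0, 0, 0], "twist": 0, "grip": 5}
  ]
}}

```text
time_s: 4.2
tcp_pos: [445.4, -337.6, 116.0]
tool_rot: [0.705, -0.694, 0.107, -0.1]
force: [-0.2, 0.4, -2.8]
grip_width: 12.2
```

```bash
python3 - <<'E'
from h import *
s=snap('top','top2'); snap('side','side2')
crop('top2',340,160,500,310,5,'t2')
E
python3 plan.py 660 -30 120 -42 16 5
```

```text
now [ 444.8 -337.1  114.5] yaw -16.88 err [215.2 307.1   5.5] -25.12 F [ 0.2  1.  -2.9] T [-0.03 -0.1   0.01] g 11.7 t 4.3 j6 -0.36
[{"linear": [7.3, -0.1, 22.3], "twist": 1.6, "grip": 5.0}, {"linear": [6.7, -0.1, 22.5], "twist": 1.6, "grip": 5.0}, {"linear": [6.0, -0.1, 22.6], "twist": 1.6, "grip": 5.0}, {"linear": [5.4, -0.1, 22.8], "twist": 1.6, "grip": 5.0}, {"linear": [4.8, -0.1, 22.9], "twist": 1.6, "grip": 5.0}]
[{"linear": [4.1, -0.1, 23.1], "twist": 1.6, "grip": 5.0}, {"linear": [3.5, -0.1, 23.2], "twist": 1.6, "grip": 5.0}, {"linear": [2.8, -0.1, 23.3], "twist": 1.6, "grip": 5.0}, {"linear": [2.2, -0.1, 23.3], "twist": 1.6, "grip": 5.0}, {"linear": [1.5, -0.1, 23.4], "twist": 1.6, "grip": 5.0}]
[{"linear": [0.9, -0.1, 23.4], "twist": 1.6, "grip": 5.0}, {"linear": [0.2, -0.2, 23.4], "twist": 1.6, "grip": 5.0}, {"linear": [-0.4, -0.1, 23.4], "twist": 1.6, "grip": 5.0}, {"linear": [-1.1, -0.2, 23.4], "twist": 1.6, "grip": 5.0}, {"linear": [-1.8, -0.1, 23.4], "twist": 1.6, "grip": 5.0}]
[{"linear": [-2.4, -0.2, 23.4], "twist": 1.6, "grip": 5.0}]
```

View pics/t2.png

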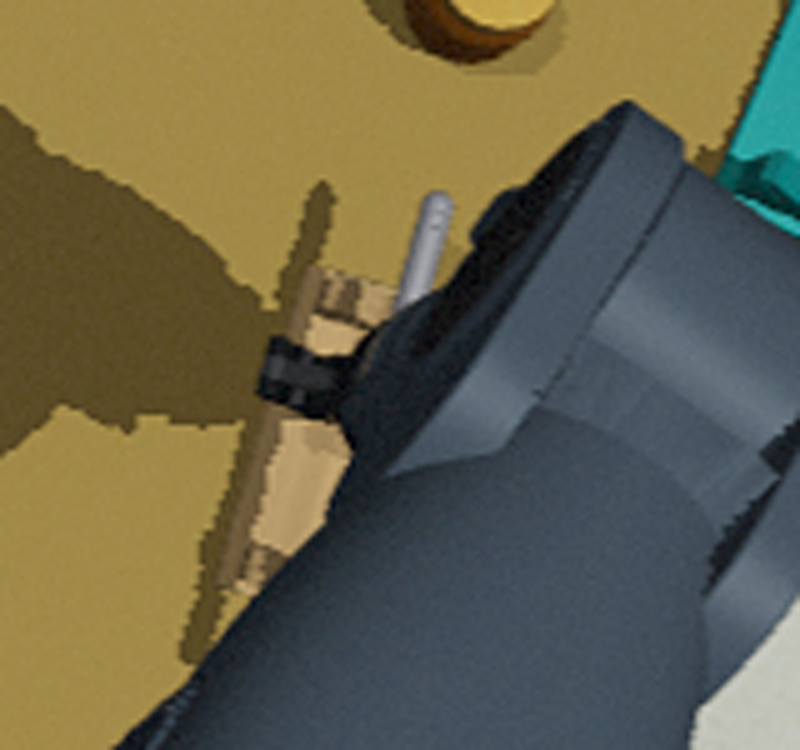

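View pics/side2.png

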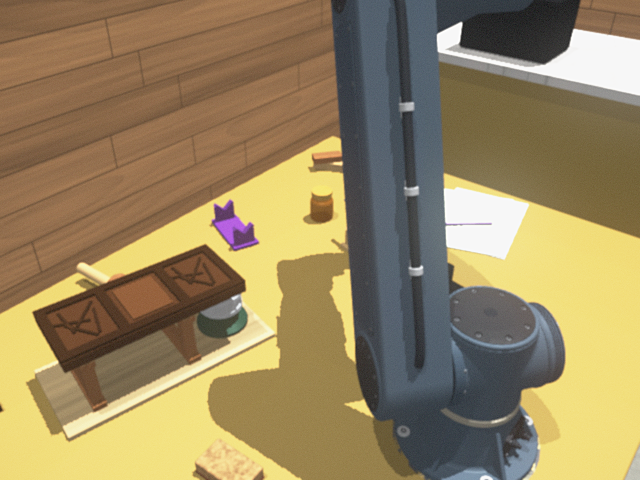

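```bash
python3 - <<'E'
from h import *
s=load('top2')
c5=lambda x,y:(340+x/5,160+y/5)
for p in [(438,205),(432,232),(425,260),(418,285)]: print(px2w(s,*c5(*p)))
p=px2w(s,*c5(439,190),z=113);print('end',p)
_,_=0,0
from plan import pose,yaw
t,q,M=pose();print(q,yaw(M),'axial',(p-q)@M[:,0],'lat',(p-q)@M[:,2]); print('tool axes',M.round(3).tolist())
print('jar',px2w(s,437,157))
E
python3 plan.py 695 -70 115 -42.5 15 5
```

```text
[ 533.315878   -366.35523027  119.71241946]
[ 521.47185815 -363.09690917  121.56734243]
[ 509.29736916 -359.52638663  122.76933443]
[ 498.7823553  -356.90195076  118.97953173]
end [ 540.51221314 -368.23538219  113.        ]
[ 444.78227916 -337.07554934  114.4871194 ] -16.883892351207624 axial 100.66434311641898 lat -2.0140855201910934
tool axes [[0.957, -0.009, 0.291], [-0.29, 0.018, 0.957], [-0.014, -1.0, 0.015]]
jar [ 634.91169645 -396.49545939   85.40329707]
now [ 444.8 -337.1  114.5] yaw -16.88 err [250.2 267.1   0.5] -25.62 F [ 0.2  1.  -2.9] T [-0.03 -0.1   0.01] g 11.7 t 4.3 j6 -0.36
[{"linear": [10.8, 0.1, 21.9], "twist": 1.7, "grip": 5.0}, {"linear": [10.1, 0.1, 22.2], "twist": 1.7, "grip": 5.0}, {"linear": [9.5, 0.1, 22.5], "twist": 1.7, "grip": 5.0}, {"linear": [8.8, 0.1, 22.8], "twist": 1.7, "grip": 5.0}, {"linear": [8.1, 0.2, 23.0], "twist": 1.7, "grip": 5.0}]
[{"linear": [7.4, 0.1, 23.2], "twist": 1.7, "grip": 5.0}, {"linear": [6.8, 0.2, 23.4], "twist": 1.7, "grip": 5.0}, {"linear": [6.0, 0.1, 23.6], "twist": 1.7, "grip": 5.0}, {"linear": [5.3, 0.2, 23.8], "twist": 1.7, "grip": 5.0}, {"linear": [4.6, 0.1, 24.0], "twist": 1.7, "grip": 5.0}]
[{"linear": [3.9, 0.2, 24.1], "twist": 1.7, "grip": 5.0}, {"linear": [3.2, 0.1, 24.2], "twist": 1.7, "grip": 5.0}, {"linear": [2.5, 0.2, 24.3], "twist": 1.7, "grip": 5.0}, {"linear": [1.8, 0.1, 24.3], "twist": 1.7, "grip": 5.0}, {"linear": [1.1, 0.2, 24.4], "twist": 1.7, "grip": 5.0}]
```

The bar is held level with the TCP. Its outer end is about 101 mm from the grip point, so the inner end is about 139 mm from it. I'll carry it to the outside of the hole at about -42°.

>>> {"name": "jog_arm", "arguments": {
  "moves": [
    {"linear": [11, 0, 22], "twist": 1.7, "grip": 5},
    {"linear": [10, 0, 22], "twist": 1.7, "grip": 5},
    {"linear": [9.5, 0, 22], "twist": 1.7, "grip": 5},
    {"linear": [9, 0, 23], "twist": 1.7, "grip": 5},
    {"linear": [8, 0, 23], "twist": 1.7, "grip": 5}
  ]
}}

```text
time_s: 4.8
tcp_pos: [526.7, -247.1, 110.0]
tool_rot: [0.695, -0.683, 0.167, -0.152]
force: [0.7, 0.7, -2.4]
grip_width: 12.1
```

>>> {"name": "jog_arm", "arguments": {
  "moves": [
    {"linear": [7.5, 0, 23], "twist": 1.7, "grip": 5},
    {"linear": [7, 0, 23], "twist": 1.7, "grip": 5},
    {"linear": [6, 0, 23], "twist": 1.7, "grip": 5},
    {"linear": [5, 0, 24], "twist": 1.7, "grip": 5},
    {"linear": [4.5, 0, 24], "twist": 1.7, "grip": 5}
  ]
}}

```text
time_s: 5.3
tcp_pos: [610.8, -155.1, 103.7]
tool_rot: [0.68, -0.669, 0.223, -0.201]
force: [-0.4, -0.2, -3.0]
grip_width: 12.1
```

```bash
python3 plan.py 695 -70 115 -42.5 5 5; python3 -c "
from plan import *
print(pose()[2].round(3).tolist())"
```

```text
now [ 610.8 -155.1  103.7] yaw -34.89 err [84.2 85.1 11.3] -7.61 F [-0.4 -0.2 -3. ] T [-0.08 -0.13  0.04] g 12.1 t 5.3 j6 0.35
[{"linear": [4.0, -2.3, 23.6], "twist": 1.5, "grip": 5.0}, {"linear": [3.4, -2.3, 23.7], "twist": 1.5, "grip": 5.0}, {"linear": [2.7, -2.3, 23.8], "twist": 1.5, "grip": 5.0}, {"linear": [2.1, -2.3, 23.8], "twist": 1.5, "grip": 5.0}, {"linear": [1.6, -2.2, 23.9], "twist": 1.5, "grip": 5.0}]
[[0.82, -0.026, 0.572], [-0.572, 0.024, 0.82], [-0.035, -0.999, 0.005]]
```

>>> {"name": "jog_arm", "arguments": {
  "moves": [
    {"linear": [0, 0, 0], "twist": 0, "grip": 5},
    {"linear": [0, 0, 0], "twist": 0, "grip": 5}
  ]
}}

```text
time_s: 5.5
tcp_pos: [611.6, -152.3, 100.8]
tool_rot: [0.68, -0.669, 0.223, -0.199]
force: [-0.9, 0.0, -2.6]
grip_width: 12.0
```

```bash
cat > st.py <<'E'
from plan import *
t,p,M=pose(); print(p.round(1),'y',M[:,1].round(4),'x.z',M[2,0].round(4),'yaw',yaw(M).round(2),'F',np.round(t['force'],1),'T',np.round(t['ft_torque'],2),t['time_s'])
print('q',np.round(t['joint_positions'],4),'qd',np.round(t['qd'],4))
E
python3 st.py
```

```text
[ 611.6 -152.3  100.8] y [-0.0288  0.0248 -0.9993] x.z -0.0378 yaw -34.73 F [-0.9  0.  -2.6] T [-0.03 -0.11 -0.05] 5.5
q [-0.2518  0.5187  0.0268  1.1129  0.0169  0.354 ] qd [ 0.0206  0.0189  0.0027 -0.0109  0.0087  0.0129]
```

>>> {"name": "jog_arm", "arguments": {
  "moves": [
    {"linear": [0, 0, 0], "twist": 0, "grip": 5},
    {"linear": [0, 0, 0], "twist": 0, "grip": 5}
  ]
}}

```text
time_s: 5.7
tcp_pos: [610.2, -152.9, 99.4]
tool_rot: [0.68, -0.67, 0.224, -0.198]
force: [-0.5, 0.2, -3.0]
grip_width: 12.1
```

```bash
python3 st.py
```

```text
[ 610.2 -152.9   99.4] y [-0.0313  0.0252 -0.9992] x.z -0.0401 yaw -34.73 F [-0.5  0.2 -3. ] T [-0.1  -0.05  0.  ] 5.7
q [-0.2531  0.5195  0.0243  1.1123  0.0166  0.3528] qd [-0.007   0.0009 -0.0099 -0.0026 -0.0003 -0.0047]
```

The pose drifts about 0.7 mm down and tilts about 0.00125 rad on every row, because sag is taken into each new row. I'll use few, large rows and compensate the height for the bar's tilt.

```bash
cat > jk.py <<'E'
from plan import *
C=np.array([535.,76.5]); L=139.3; ZO=-0.5   # inner end distance from grip; bar offset below TCP
def tgt(r_tip,ang,M=None,zh=77):
    a=np.radians(ang); rg=r_tip+L; xy=C+rg*np.array([np.cos(a),np.sin(a)])
    if M is None: M=pose()[2]
    yd=M[:2,1]; slope=-(-(yd@np.array([np.cos(a),np.sin(a)])))  # x.z ~ y_xy . u
    # bar direction outward x: z-comp = slope ; inward tip z = tcp - slope*s
    s=L-(32-r_tip) if r_tip<32 else L-10
    return np.r_[xy, zh-ZO+slope*s], slope
if __name__=='__main__':
    # args: r_tip ang rows grip [zextra]
    a=[float(x) for x in sys.argv[1:]]
    T,sl=tgt(a[0],a[1]); print('tgt',T.round(1),'slope',round(sl,4)); 
    T[2]+= (a[4] if len(a)>4 else 0)
    plan(T,a[1],int(a[2]),a[3])
E
python3 jk.py 68 -42.5 3 5
```

```text
tgt [687.8 -63.5  72.3] slope -0.0401
now [ 610.2 -152.9   99.4] yaw -34.73 err [ 77.6  89.3 -27.1] -7.77 F [-0.5  0.2 -3. ] T [-0.1  -0.05  0.  ] g 12.1 t 5.7 j6 0.35
[{"linear": [4.7, 9.0, 39.2], "twist": 2.6, "grip": 5.0}, {"linear": [2.9, 9.0, 39.4], "twist": 2.6, "grip": 5.0}, {"linear": [1.0, 8.9, 39.4], "twist": 2.6, "grip": 5.0}]
```

>>> {"name": "jog_arm", "arguments": {
  "moves": [
    {"linear": [5, 8, 39], "twist": 2.6, "grip": 5},
    {"linear": [3, 8, 39], "twist": 2.6, "grip": 5},
    {"linear": [1, 7, 39], "twist": 2.6, "grip": 5}
  ]
}}

```text
time_s: 6.0
tcp_pos: [686.5, -69.7, 77.4]
tool_rot: [0.661, -0.653, 0.274, -0.248]
force: [0.9, 0.2, -2.7]
grip_width: 11.8
```

```bash
python3 - <<'E'
from h import *
snap('top','top3'); crop('top3',180,100,330,260,5,'t3')
snap('side','side3');crop('side3',150,180,310,330,5,'s3')
E
python3 st.py; python3 jk.py 68 -42.5 1 5;python3 jk.py 18 -42.5 3 5
```

```text
[688.2 -66.6  76. ] y [-0.0306  0.0248 -0.9992] x.z -0.0393 yaw -43.03 F [ 0.6 -1.2 -3.7] T [-0.12 -0.09 -0.01] 6.1
q [-0.1054  0.6348  0.1744  1.1435  0.0214  0.6453] qd [-0.047  -0.0352 -0.0489  0.0156 -0.0298 -0.0881]
tgt [687.8 -63.5  72.4] slope -0.0393
now [688.2 -66.6  76. ] yaw -43.03 err [-0.3  3.  -3.6] 0.53 F [ 0.6 -1.2 -3.7] T [-0.12 -0.09 -0.01] g 12.2 t 6.1 j6 0.65
[{"linear": [-2.2, 3.7, 2.0], "twist": -0.5, "grip": 5.0}]
tgt [651.  -29.8  72.6] slope -0.0393
now [688.2 -66.6  76. ] yaw -43.03 err [-37.2  36.8  -3.5] 0.53 F [ 0.6 -1.2 -3.7] T [-0.12 -0.09 -0.01] g 12.2 t 6.1 j6 0.65
[{"linear": [-17.4, 1.8, 0.5], "twist": -0.2, "grip": 5.0}, {"linear": [-17.4, 1.9, 0.6], "twist": -0.2, "grip": 5.0}, {"linear": [-17.3, 1.8, 0.6], "twist": -0.2, "grip": 5.0}]
```

View pics/t3.png

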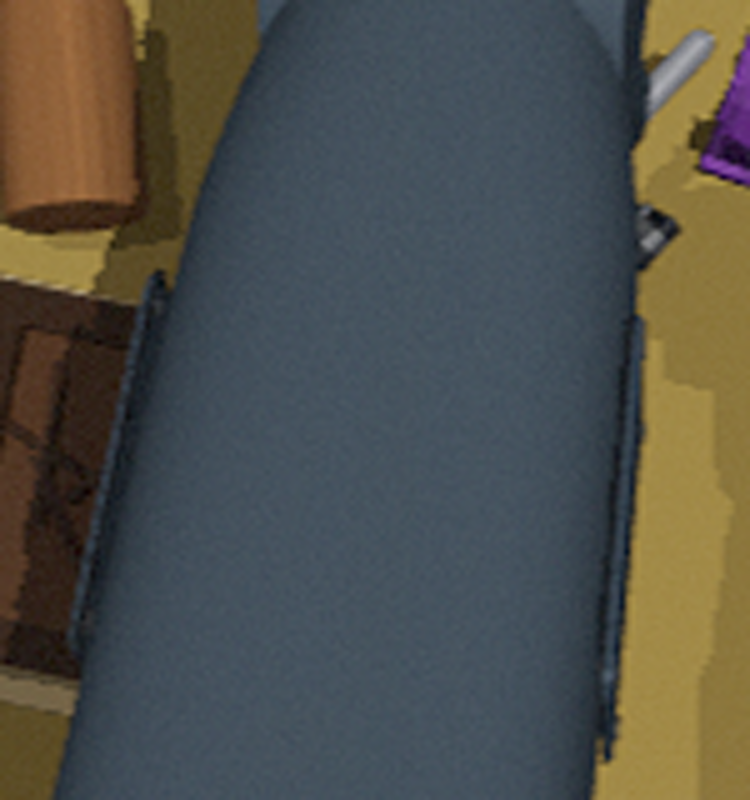

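View pics/s3.png

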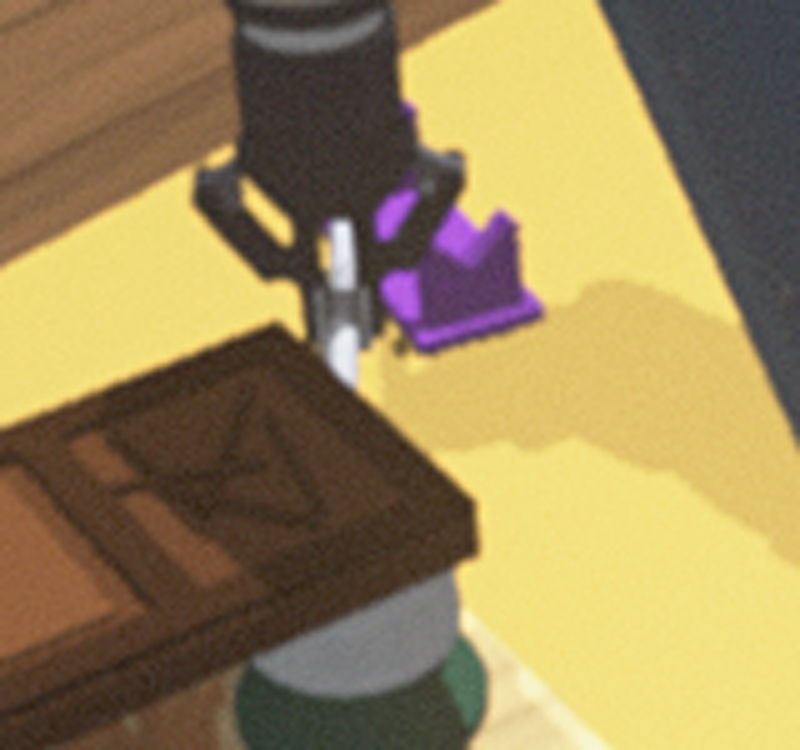

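Run:
```python
from h import *
from plan import *
s=load('top3'); t,p,M=pose()
c5=lambda x,y:(180+x/5,100+y/5)
for q in [(700,52),(685,68),(670,83),(660,93)]:
    w=px2w(s,*c5(*q)); d=w-p; print(w.round(1),'ax',(d@M[:,0]).round(1),'lat',(d@M[:,2]).round(1),'axis z rel tcp',(w[2]-7-p[2]).round(1), 'perp', (-(d@M[:,1])-7).round(1))
w=px2w(s,*c5(714,33),z=72);print('end ax',(w-p)@M[:,0],(w-p)@M[:,2])
s=load('side3')
for q in [(343,370),(343,350),(341,235),(342,260)]:
    w=px2w(s,150+q[0]/5,180+q[1]/5); d=w-p; print('side',w.round(1),'ax',(d@M[:,0]).round(1),'lat',(d@M[:,2]).round(1),'z',(-(d@M[:,1])).round(1))
```

```text
[ 747.7 -136.6   79. ] ax 91.1 lat -10.6 axis z rel tcp -4.1 perp -0.5
[ 740.7 -129.7   78.3] ax 81.3 lat -10.3 axis z rel tcp -4.7 perp -1.6
[ 734.7 -122.7   75.5] ax 72.3 lat -9.3 axis z rel tcp -7.6 perp -4.7
[ 728.8 -118.2   81.1] ax 64.7 lat -10.0 axis z rel tcp -1.9 perp 0.6
end ax 103.42338842073846 -8.229515761581002
side [648.  -24.6  81.1] ax -58.2 lat 3.3 z 2.8
side [662.9 -38.4  78.2] ax -37.8 lat 3.4 z 0.7
side [ 737.6 -107.9   76.4] ax 64.2 lat 3.5 z 2.9
side [715.  -87.7  81.4] ax 33.8 lat 2.9 z 6.7
```

>>> {"name": "jog_arm", "arguments": {
  "moves": [
    {"linear": [-16, 3, 2], "twist": -0.4, "grip": 5},
    {"linear": [-12, 0, 0], "twist": 0, "grip": 5}
  ]
}}

```text
time_s: 6.3
tcp_pos: [668.7, -46.9, 73.0]
tool_rot: [0.663, -0.655, 0.27, -0.244]
force: [-0.1, -1.3, -2.9]
grip_width: 12.1
```

```bash
python3 st.py;python3 jk.py 18 -42.5 2 5;python3 - <<'E'
from jk import *
t,p,M=pose(); u=M[:,0]; tip=p-L*u; print('tip r',np.hypot(*(tip[:2]-C)),'tip z',tip[2]+ZO,'lat',(p[:2]-C)@np.array([-u[1],u[0]]))
E
```

```text
[668.7 -46.9  73. ] y [-0.0314  0.0242 -0.9992] x.z -0.0395 yaw -42.63 F [-0.1 -1.3 -2.9] T [-0.1   0.01  0.02] 6.3
q [-0.0794  0.6028  0.1047  1.1059  0.0216  0.6642] qd [ 0.0857 -0.163  -0.2773 -0.1325 -0.0119  0.1033]
tgt [651.  -29.8  72.6] slope -0.0395
now [668.7 -46.9  73. ] yaw -42.63 err [-17.7  17.2  -0.4] 0.13 F [-0.1 -1.3 -2.9] T [-0.1   0.01  0.02] g 12.1 t 6.3 j6 0.66
[{"linear": [-12.3, 0.7, 0.3], "twist": -0.1, "grip": 5.0}, {"linear": [-12.4, 0.7, 0.3], "twist": -0.1, "grip": 5.0}]
tip r 42.798021601362855 tip z 77.98053475638939 lat -0.2611421831022017
```

>>> {"name": "jog_arm", "arguments": {
  "moves": [
    {"linear": [-10, 0, 0], "twist": 0, "grip": 5}
  ]
}}

```text
time_s: 6.4
tcp_pos: [660.3, -40.5, 73.5]
tool_rot: [0.662, -0.655, 0.271, -0.244]
force: [-0.4, -0.3, -1.6]
grip_width: 12.3
```

```bash
cat > tip.py <<'E'
from jk import *
t,p,M=pose(); u=M[:,0]; tip=p-L*u; print('tip r',np.hypot(*(tip[:2]-C)).round(1),'tip z',(tip[2]+ZO).round(1),'lat',((p[:2]-C)@np.array([-u[1],u[0]])).round(1),'lat force',(np.array(t['force'])@M[:,2]).round(1),'ax force',(np.array(t['force'])@M[:,0]).round(1))
E
python3 st.py;python3 tip.py
```

```text
[660.3 -40.5  73.5] y [-0.0317  0.0239 -0.9992] x.z -0.0395 yaw -42.65 F [-0.4 -0.3 -1.6] T [-0.06 -0.1   0.04] 6.4
q [-0.0707  0.5884  0.0789  1.0946  0.0216  0.6733] qd [ 0.0889 -0.1377 -0.2558 -0.1107  0.0033  0.0928]
tip r 32.3 tip z 78.5 lat -1.1 lat force -0.4 ax force -0.0
```

>>> {"name": "jog_arm", "arguments": {
  "moves": [
    {"linear": [-11, 0.5, 1], "twist": 0, "grip": 5}
  ]
}}

```text
time_s: 6.5
tcp_pos: [652.0, -32.7, 73.8]
tool_rot: [0.662, -0.655, 0.271, -0.244]
force: [0.2, 0.5, -3.0]
grip_width: 12.0
```

```bash
python3 st.py;python3 tip.py
python3 - <<'E'
from h import *
snap('side','side4');crop('side4',150,180,310,330,5,'s4')
snap('top','top4');crop('top4',180,100,340,260,4,'t4')
E
```

```text
[652.  -32.7  73.8] y [-0.0315  0.0237 -0.9992] x.z -0.0393 yaw -42.71 F [ 0.2  0.5 -3. ] T [-0.08 -0.15 -0.03] 6.5
q [-0.0597  0.574   0.0526  1.0824  0.0218  0.6853] qd [ 0.1143 -0.1434 -0.2628 -0.1244  0.0016  0.1203]
tip r 20.9 tip z 78.8 lat -0.9 lat force 0.5 ax force -0.0
```

View pics/s4.png

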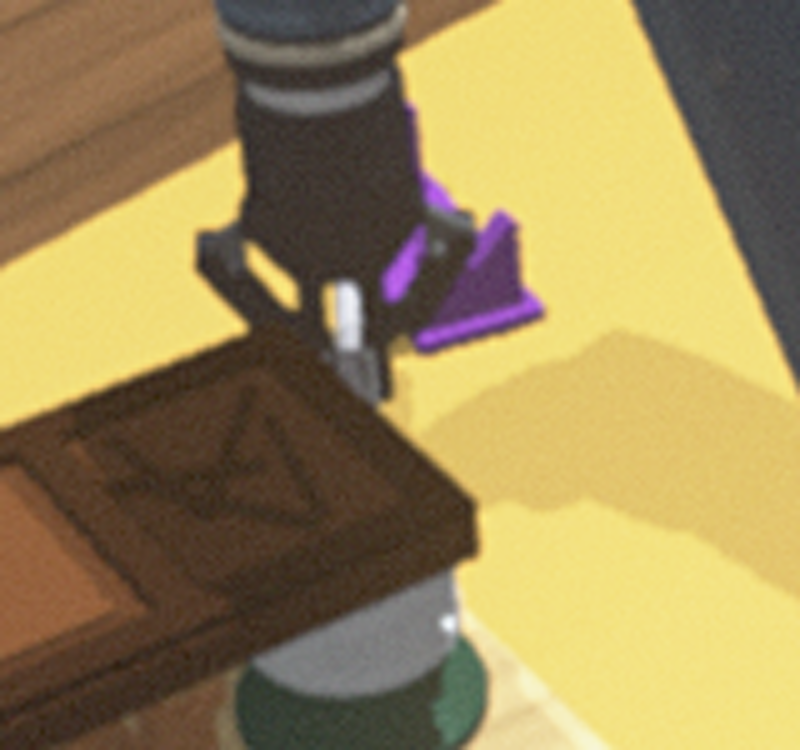

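View pics/t4.png

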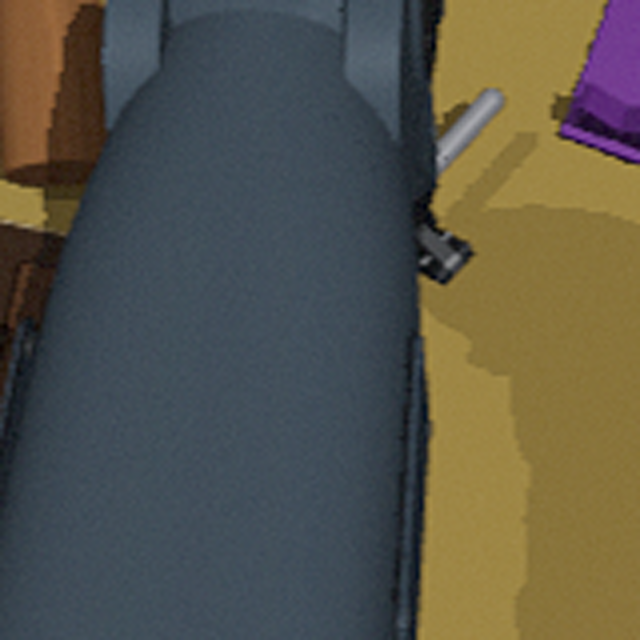

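No axial force with the tip nominally at r≈21 mm and z≈78, so the bar is in the hole. I'll start the first clockwise stroke.

>>> {"name": "jog_arm", "arguments": {
  "moves": [
    {"linear": [-1, -0.5, -15], "twist": 6, "grip": 5},
    {"linear": [-1, -0.5, -20], "twist": 7.5, "grip": 5}
  ]
}}

```text
time_s: 6.8
tcp_pos: [627.0, -53.8, 76.2]
tool_rot: [0.626, -0.62, 0.346, -0.321]
force: [3.7, 6.5, -3.8]
grip_width: 11.9
```

```bash
python3 st.py;python3 tip.py; python3 jk.py 18 -73 2 5
```

```text
[627.  -53.8  76.2] y [-0.0276  0.0249 -0.9993] x.z -0.0361 yaw -56.34 F [ 3.7  6.5 -3.8] T [ 1.16 -0.6  -0.7 ] 6.8
q [-0.0958  0.5333 -0.0159  1.0515  0.0222  0.887 ] qd [-0.2102 -0.2392 -0.4086 -0.1849  0.0147  1.1228]
tip r 20.7 tip z 80.7 lat 4.3 lat force 6.7 ax force -3.3
tgt [581.  -73.9  73.5] slope -0.0319
now [627.  -53.8  76.2] yaw -56.34 err [-46.  -20.1  -2.7] -16.66 F [ 3.7  6.5 -3.8] T [ 1.16 -0.6  -0.7 ] g 11.9 t 6.8 j6 0.89
[{"linear": [-4.3, 1.7, -24.7], "twist": 8.3, "grip": 5.0}, {"linear": [-0.8, 1.7, -25.0], "twist": 8.3, "grip": 5.0}]
```

>>> {"name": "jog_arm", "arguments": {
  "moves": [
    {"linear": [-2, 1.5, -25], "twist": 7, "grip": 5},
    {"linear": [-1, 0.5, -23], "twist": 8, "grip": 5}
  ]
}}

```text
time_s: 7.0
tcp_pos: [587.2, -75.1, 76.3]
tool_rot: [0.576, -0.568, 0.427, -0.404]
force: [4.5, 6.1, -2.6]
grip_width: 12.0
```

```bash
python3 st.py;python3 tip.py; python3 jk.py 18 -88 2 5
```

```text
[587.2 -75.1  76.3] y [-0.0184  0.0283 -0.9994] x.z -0.0326 yaw -72.01 F [ 4.5  6.1 -2.6] T [ 1.13 -1.1  -0.91] 7.0
q [-0.1396  0.4712 -0.1267  0.995   0.0255  1.1168] qd [-0.2005 -0.308  -0.519  -0.2606  0.017   1.2646]
tip r 21.3 tip z 80.4 lat 2.8 lat force 6.2 ax force -4.4
tgt [540.5 -80.7  73.9] slope -0.0289
now [587.2 -75.1  76.3] yaw -72.01 err [-46.7  -5.6  -2.5] -15.99 F [ 4.5  6.1 -2.6] T [ 1.13 -1.1  -0.91] g 12.0 t 7.0 j6 1.12
[{"linear": [-4.5, 1.6, -23.1], "twist": 8.0, "grip": 5.0}, {"linear": [-1.3, 1.6, -23.5], "twist": 8.0, "grip": 5.0}]
```

>>> {"name": "jog_arm", "arguments": {
  "moves": [
    {"linear": [-2, 2, -23], "twist": 7.5, "grip": 5},
    {"linear": [-1, 1, -23], "twist": 8, "grip": 5}
  ]
}}

```text
time_s: 7.2
tcp_pos: [545.7, -84.8, 76.1]
tool_rot: [0.513, -0.501, 0.501, -0.484]
force: [6.4, 3.8, -2.3]
grip_width: 12.2
```

```bash
python3 st.py;python3 tip.py; python3 jk.py 18 -104 2 5
```

```text
[545.7 -84.8  76.1] y [-0.0066  0.0288 -0.9996] x.z -0.0289 yaw -88.34 F [ 6.4  3.8 -2.3] T [ 0.75 -1.24 -0.85] 7.2
q [-0.1684  0.4052 -0.2409  0.936   0.0272  1.3732] qd [-0.1291 -0.3404 -0.5584 -0.2771  0.0107  1.3393]
tip r 23.1 tip z 79.6 lat 6.0 lat force 6.5 ax force -3.5
tgt [496.9 -76.1  74.2] slope -0.0263
now [545.7 -84.8  76.1] yaw -88.34 err [-48.7   8.7  -1.9] -15.66 F [ 6.4  3.8 -2.3] T [ 0.75 -1.24 -0.85] g 12.2 t 7.2 j6 1.37
[{"linear": [-5.0, 1.2, -24.2], "twist": 7.8, "grip": 5.0}, {"linear": [-1.7, 1.3, -24.7], "twist": 7.8, "grip": 5.0}]
```

>>> {"name": "jog_arm", "arguments": {
  "moves": [
    {"linear": [-6, 2, -26], "twist": 6, "grip": 5},
    {"linear": [-3, 1, -24], "twist": 8, "grip": 5}
  ]
}}

```text
time_s: 7.4
tcp_pos: [500.8, -77.9, 76.3]
tool_rot: [0.446, -0.431, 0.559, -0.549]
force: [6.9, 3.0, -3.9]
grip_width: 11.6
```

```bash
python3 st.py;python3 tip.py; python3 jk.py 18 -120 2 5
```

```text
[500.8 -77.9  76.3] y [ 0.0078  0.0247 -0.9997] x.z -0.0258 yaw -103.26 F [ 6.9  3.  -3.9] T [ 0.42 -1.47 -0.86] 7.4
q [-0.1689  0.3285 -0.3651  0.8736  0.0256  1.6333] qd [ 0.0035 -0.3664 -0.5631 -0.2807  0.0015  1.4975]
tip r 19.0 tip z 79.4 lat 2.2 lat force 6.0 ax force -4.4
tgt [456.4 -59.7  74.3] slope -0.0253
now [500.8 -77.9  76.3] yaw -103.26 err [-44.5  18.2  -2. ] -16.74 F [ 6.9  3.  -3.9] T [ 0.42 -1.47 -0.86] g 11.6 t 7.4 j6 1.63
[{"linear": [-3.7, 1.0, -23.7], "twist": 8.4, "grip": 5.0}, {"linear": [-0.2, 1.1, -24.1], "twist": 8.4, "grip": 5.0}]
```

>>> {"name": "jog_arm", "arguments": {
  "moves": [
    {"linear": [-4, 2, -24], "twist": 8, "grip": 5},
    {"linear": [-2, 1, -24], "twist": 8, "grip": 5}
  ]
}}

```text
time_s: 7.6
tcp_pos: [460.6, -61.1, 76.0]
tool_rot: [0.362, -0.343, 0.615, -0.611]
force: [8.0, 0.3, -2.0]
grip_width: 12.2
```

```bash
python3 st.py;python3 tip.py; python3 jk.py 18 -127 1 5;  python3 - <<'E'
from h import *
snap('side','side5');crop('side5',150,180,310,330,5,'s5')
snap('top','top5');crop('top5',160,130,320,270,5,'t5')
E
```

```text
[460.6 -61.1  76. ] y [ 0.02    0.0189 -0.9996] x.z -0.0264 yaw -120.26 F [ 8.   0.3 -2. ] T [-0.05 -1.47 -0.79] 7.6
q [-0.1452  0.2576 -0.4742  0.8219  0.0216  1.9541] qd [ 0.1476 -0.3549 -0.5148 -0.2402  0.0025  1.6154]
tip r 17.8 tip z 79.2 lat 5.1 lat force 6.7 ax force -4.2
tgt [440.3 -49.1  74.1] slope -0.0271
now [460.6 -61.1  76. ] yaw -120.26 err [-20.3  11.9  -1.9] -6.74 F [ 8.   0.3 -2. ] T [-0.05 -1.47 -0.79] g 12.2 t 7.6 j6 1.95
[{"linear": [-0.1, 1.7, -23.5], "twist": 6.7, "grip": 5.0}]
```

View pics/s5.png

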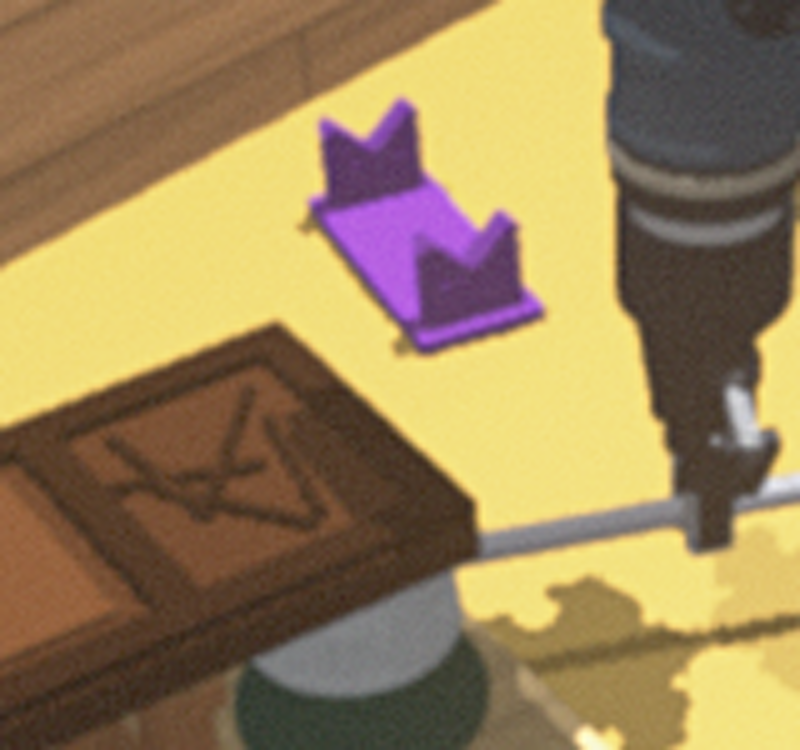

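View pics/t5.png

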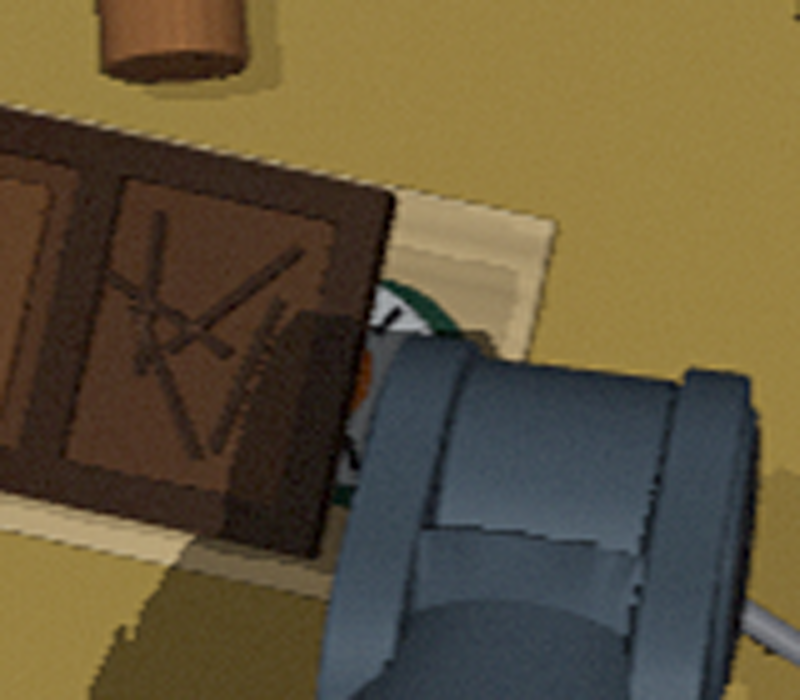

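Run:
```python
from h import *
from rect import rect
s=load('top5'); im=rect(s,'rc5',c=(535,76.5),half=50,k=6)
s0=load('top0'); im0=rect(s0,'rcx',c=(535,76.5),half=50,k=6)
cv2.imwrite('pics/cmp5.png',np.hstack([im0[:,250:],im[:,250:]]))
# panel height compare
from fit import zmap
def ph(s):
    W=zmap(s); C=np.array([535,76.5]); d=W[...,:2]-C; a=np.radians(-13.4); ex=np.array([np.cos(a),np.sin(a)]);ey=np.array([-ex[1],ex[0]])
    x=d@ex;y=d@ey; z=W[...,2]; out=[]
    for y0,y1 in((0,40),(40,100),(100,180),(180,260),(260,330)):
        m=(abs(x)<70)&(y>y0)&(y<y1)&(z>140)&(z<180); out.append((m.sum(),round(float(z[m].mean()),2)))
    return out
for n in('top0','top5'): print(n,ph(load(n)))
```

```text
top0 [(np.int64(1256), 157.25), (np.int64(1934), 158.03), (np.int64(2498), 159.42), (np.int64(2468), 158.79), (np.int64(2258), 157.8)]
top5 [(np.int64(1262), 157.32), (np.int64(1935), 158.13), (np.int64(2488), 159.4), (np.int64(2473), 158.74), (np.int64(2253), 157.7)]
```

View pics/cmp5.png

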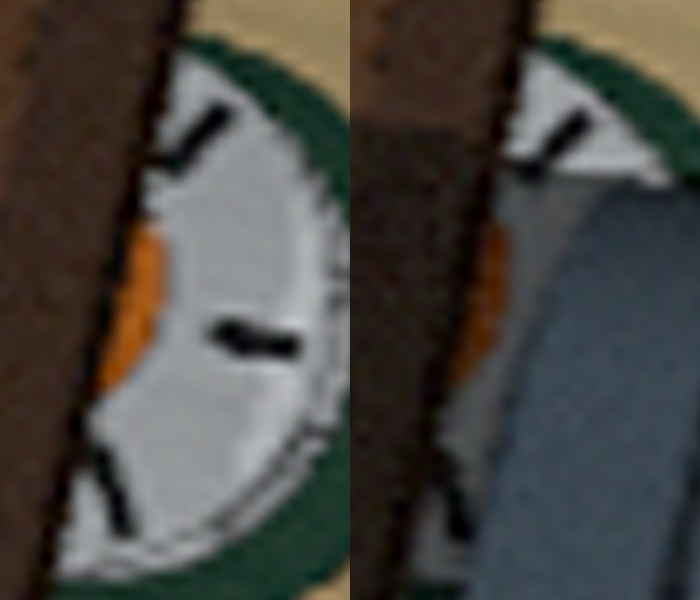

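The collar has turned about 64° and the panel is not yet lifted: its end depth is unchanged at 157.3. I'll continue the stroke with the grip leading more.

>>> {"name": "jog_arm", "arguments": {
  "moves": [
    {"linear": [-2, 2, -28], "twist": 4, "grip": 5},
    {"linear": [-2, 1, -25], "twist": 8, "grip": 5}
  ]
}}

```text
time_s: 7.9
tcp_pos: [424.2, -32.2, 75.4]
tool_rot: [-0.3, 0.275, -0.646, 0.646]
force: [6.1, -6.0, -2.1]
grip_width: 12.4
```

```bash
python3 st.py;python3 tip.py; python3 jk.py 18 -142 1 5
```

```text
[424.2 -32.2  75.4] y [ 0.0321  0.0142 -0.9994] x.z -0.0321 yaw -132.04 F [ 6.1 -6.  -2.1] T [-1.1  -1.06 -1.01] 7.9
q [-0.0872  0.1904 -0.5713  0.7784  0.017   2.2178] qd [ 0.3043 -0.2975 -0.3963 -0.1993 -0.0305  1.7363]
tip r 18.3 tip z 79.4 lat -9.5 lat force 8.6 ax force 0.5
tgt [411.  -20.3  73.2] slope -0.034
now [424.2 -32.2  75.4] yaw -132.04 err [-13.2  11.8  -2.2] -9.96 F [ 6.1 -6.  -2.1] T [-1.1  -1.06 -1.01] g 12.4 t 7.9 j6 2.22
[{"linear": [0.1, 2.0, -17.7], "twist": 10.0, "grip": 5.0}]
```

>>> {"name": "jog_arm", "arguments": {
  "moves": [
    {"linear": [0, 2, -12], "twist": 8, "grip": 5}
  ]
}}

```text
time_s: 8.0
tcp_pos: [416.4, -24.4, 74.2]
tool_rot: [0.254, -0.228, 0.665, -0.665]
force: [-0.1, -0.4, -2.9]
grip_width: 11.8
```

```bash
cat > look.py <<'E'
from h import *
from rect import rect
from fit import zmap
import sys
def ph(s):
    W=zmap(s); C=np.array([535,76.5]); d=W[...,:2]-C; a=np.radians(-13.4); ex=np.array([np.cos(a),np.sin(a)]);ey=np.array([-ex[1],ex[0]])
    x=d@ex;y=d@ey; z=W[...,2]; out=[]
    for y0,y1 in((-10,40),(40,100),(100,180),(180,260),(260,330)):
        m=(abs(x)<70)&(y>y0)&(y<y1)&(z>140)&(z<180); out.append((int(m.sum()),round(float(z[m].mean()),2)))
    return out
n=sys.argv[1]
s=snap('top','top'+n); im=rect(s,'rcx',c=(535,76.5),half=50,k=6)
im0=rect(load('top0'),'rcx',c=(535,76.5),half=50,k=6)
cv2.imwrite(f'pics/cmp{n}.png',np.hstack([im0[:,250:],im[:,250:]]))
print(ph(load('top0')));print(ph(s))
E
python3 st.py;python3 tip.py; python3 look.py 6
```

```text
[416.4 -24.4  74.2] y [ 0.0351  0.0131 -0.9993] x.z -0.0354 yaw -140.14 F [-0.1 -0.4 -2.9] T [-0.13  0.02 -0.1 ] 8.0
q [-0.0692  0.1771 -0.5935  0.7661  0.0155  2.3773] qd [ 0.1672 -0.1097 -0.1984 -0.1246 -0.0131  1.5511]
tip r 16.5 tip z 78.6 lat 1.5 lat force 0.2 ax force 0.5
[(1536, 157.92), (1934, 158.03), (2498, 159.42), (2468, 158.79), (2258, 157.8)]
[(1528, 158.13), (1936, 158.27), (2485, 159.5), (2480, 158.88), (2249, 157.78)]
```

View pics/cmp6.png

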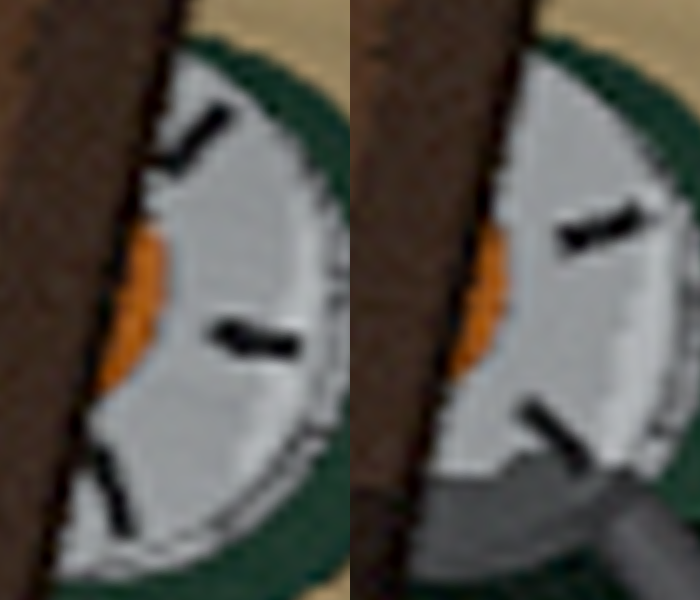

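The collar has turned about 88°, and its lines are now at about -72° and -131°. The bar is slack, so I'll withdraw it and go to the hole at -72°.

>>> {"name": "jog_arm", "arguments": {
  "moves": [
    {"linear": [3, 0.5, -2], "twist": -4, "grip": 5},
    {"linear": [16, -0.5, 0], "twist": -2, "grip": 5},
    {"linear": [20, -0.5, 0], "twist": 0, "grip": 5},
    {"linear": [20, -0.5, 0], "twist": 0, "grip": 5}
  ]
}}

```text
time_s: 8.45
tcp_pos: [384.8, -66.7, 76.5]
tool_rot: [-0.301, 0.264, -0.644, 0.651]
force: [0.2, -0.2, -3.9]
grip_width: 11.8
```

```bash
python3 st.py;python3 tip.py; python3 jk.py 66 -72 8 5
```

```text
[384.8 -66.7  76.5] y [ 0.052   0.0113 -0.9986] x.z -0.0437 yaw -132.77 F [ 0.2 -0.2 -3.9] T [-0.09  0.1  -0.01] 8.45
q [-0.187   0.1228 -0.6566  0.7424  0.0208  2.1316] qd [-0.4542 -0.1627 -0.1951 -0.0498  0.0208 -0.538 ]
tip r 69.2 tip z 82.1 lat -13.0 lat force 0.2 ax force 0.2
tgt [ 598.4 -118.8   78.2] slope 0.0053
now [384.8 -66.7  76.5] yaw -132.77 err [213.7 -52.1   1.7] 60.77 F [ 0.2 -0.2 -3.9] T [-0.09  0.1  -0.01] g 11.8 t 8.45 j6 2.13
[{"linear": [-13.4, 1.1, 24.0], "twist": -7.6, "grip": 5.0}, {"linear": [-10.1, 1.1, 25.6], "twist": -7.6, "grip": 5.0}, {"linear": [-6.6, 1.1, 26.7], "twist": -7.6, "grip": 5.0}, {"linear": [-3.0, 1.1, 27.3], "twist": -7.6, "grip": 5.0}, {"linear": [0.6, 1.1, 27.4], "twist": -7.6, "grip": 5.0}]
[{"linear": [4.3, 1.1, 27.1], "twist": -7.6, "grip": 5.0}, {"linear": [7.8, 1.1, 26.3], "twist": -7.6, "grip": 5.0}, {"linear": [11.2, 1.1, 25.1], "twist": -7.6, "grip": 5.0}]
```

>>> {"name": "jog_arm", "arguments": {
  "moves": [
    {"linear": [-1, -0.5, 28], "twist": -7, "grip": 5},
    {"linear": [-2, -0.5, 29], "twist": -7.6, "grip": 5},
    {"linear": [-2, -0.5, 29], "twist": -7.6, "grip": 5},
    {"linear": [-2, -0.5, 29], "twist": -7.6, "grip": 5}
  ]
}}

```text
time_s: 8.85
tcp_pos: [484.8, -123.7, 83.3]
tool_rot: [-0.468, 0.437, -0.536, 0.551]
force: [0.7, -0.1, -2.5]
grip_width: 12.1
```

```bash
python3 st.py;python3 tip.py; python3 jk.py 66 -72 4 5
```

```text
[ 484.8 -123.7   83.3] y [ 0.0472  0.0126 -0.9988] x.z -0.0209 yaw -100.42 F [ 0.7 -0.1 -2.5] T [-0.08  0.05  0.03] 8.85
q [-0.2638  0.287  -0.4085  0.8329  0.0244  1.4899] qd [-0.013   0.4405  0.7118  0.2725  0.0042 -1.4535]
tip r 67.9 tip z 85.7 lat -13.1 lat force 0.6 ax force 0.0
tgt [ 598.4 -118.8   77.8] slope 0.0027
now [ 484.8 -123.7   83.3] yaw -100.42 err [113.6   4.9  -5.4] 28.42 F [ 0.7 -0.1 -2.5] T [-0.08  0.05  0.03] g 12.1 t 8.85 j6 1.49
[{"linear": [-6.3, 2.7, 27.6], "twist": -7.1, "grip": 5.0}, {"linear": [-2.9, 2.7, 28.2], "twist": -7.1, "grip": 5.0}, {"linear": [0.7, 2.7, 28.3], "twist": -7.1, "grip": 5.0}, {"linear": [4.1, 2.7, 28.1], "twist": -7.1, "grip": 5.0}]
```

>>> {"name": "jog_arm", "arguments": {
  "moves": [
    {"linear": [-3, 1.5, 28], "twist": -7, "grip": 5},
    {"linear": [-2, 1.5, 28], "twist": -7, "grip": 5},
    {"linear": [0, 1.5, 28], "twist": -7, "grip": 5},
    {"linear": [2, 1.5, 26], "twist": -6.5, "grip": 5}
  ]
}}

```text
time_s: 9.25
tcp_pos: [602.2, -123.7, 82.1]
tool_rot: [0.592, -0.565, 0.395, -0.417]
force: [0.5, -0.7, -3.0]
grip_width: 11.9
```

```bash
python3 st.py;python3 tip.py; python3 jk.py 55 -72 1 5; python3 look.py 7; python3 st.py
```

```text
[ 602.2 -123.7   82.1] y [ 0.0469  0.0125 -0.9988] x.z 0.0041 yaw -70.19 F [ 0.5 -0.7 -3. ] T [-0.07 -0.01 -0.01] 9.25
q [-0.213   0.4588 -0.1324  0.9364  0.0222  1.0125] qd [ 0.1486  0.3993  0.6726  0.2759 -0.0063 -1.0909]
tip r 72.0 tip z 81.1 lat -4.6 lat force 0.1 ax force 0.8
tgt [ 595.  -108.3   77.8] slope 0.0026
now [ 602.2 -123.7   82.1] yaw -70.19 err [-7.2 15.4 -4.3] -1.81 F [ 0.5 -0.7 -3. ] T [-0.07 -0.01 -0.01] g 11.9 t 9.25 j6 1.01
[{"linear": [-17.0, 4.1, -1.8], "twist": 1.8, "grip": 5.0}]
[(1536, 157.92), (1934, 158.03), (2498, 159.42), (2468, 158.79), (2258, 157.8)]
[(1541, 158.55), (1944, 158.63), (2485, 159.65), (2481, 158.97), (2247, 157.81)]
[ 606.7 -123.4   82.2] y [ 0.0511  0.0124 -0.9986] x.z 0.0061 yaw -69.73 F [ 7.1 -0.2 -1.2] T [-0.06 -0.51  0.  ] 9.3
q [-0.2112  0.4625 -0.1258  0.935   0.0228  1.0062] qd [-0.0102 -0.0476 -0.0897 -0.03   -0.0009  0.2077]
```

View pics/cmp7.png

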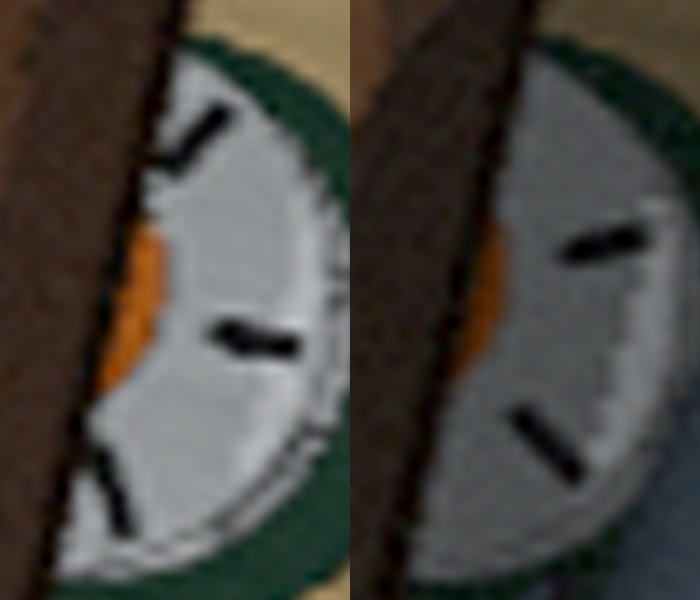

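View pics/top7.png

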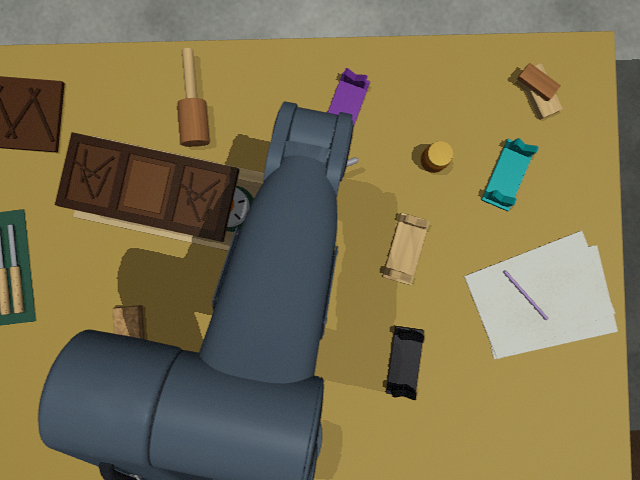

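Panel end is now 0.63 mm above its start, and the collar has turned about 93° (lines at about -74.5° and -134.4°). So contact came at about 1.5 rad. About 20° more gives a lift of roughly 2.3 mm. I'll insert into the -74.5° hole.

```bash
python3 jk.py 58 -74.5 2 5
```

```text
tgt [ 587.7 -113.6   77.7] slope 0.0018
now [ 606.7 -123.4   82.2] yaw -69.73 err [-19.    9.8  -4.5] -4.77 F [ 7.1 -0.2 -1.2] T [-0.06 -0.51  0.  ] g 11.9 t 9.3 j6 1.01
[{"linear": [-7.9, 1.8, -7.3], "twist": 2.4, "grip": 5.0}, {"linear": [-7.5, 1.9, -7.7], "twist": 2.4, "grip": 5.0}]
```

>>> {"name": "jog_arm", "arguments": {
  "moves": [
    {"linear": [-8, 2, -8], "twist": 2.4, "grip": 5},
    {"linear": [-7, 1.5, -8], "twist": 2.4, "grip": 5}
  ]
}}

```text
time_s: 9.5
tcp_pos: [589.4, -115.3, 76.5]
tool_rot: [0.579, -0.55, 0.414, -0.437]
force: [-0.9, 0.6, -2.5]
grip_width: 11.5
```

```bash
python3 st.py;python3 tip.py; python3 jk.py 45 -74.5 1 5
```

```text
[ 589.4 -115.3   76.5] y [ 0.0512  0.0126 -0.9986] x.z 0.0019 yaw -74.04 F [-0.9  0.6 -2.5] T [-0.05  0.12 -0.04] 9.5
q [-0.204   0.4397 -0.1824  0.9012  0.0227  1.0888] qd [ 0.0301 -0.1172 -0.276  -0.156  -0.0013  0.4076]
tip r 60.0 tip z 75.7 lat -0.5 lat force -0.8 ax force -0.8
tgt [ 584.3 -101.1   77.7] slope 0.0015
now [ 589.4 -115.3   76.5] yaw -74.04 err [-5.1 14.2  1.2] -0.46 F [-0.9  0.6 -2.5] T [-0.05  0.12 -0.04] g 11.5 t 9.5 j6 1.09
[{"linear": [-15.0, -1.3, -0.9], "twist": 0.5, "grip": 5.0}]
```

>>> {"name": "jog_arm", "arguments": {
  "moves": [
    {"linear": [-16, -1.5, 0], "twist": 0.5, "grip": 5}
  ]
}}

```text
time_s: 9.6
tcp_pos: [583.4, -100.7, 76.9]
tool_rot: [0.577, -0.549, 0.417, -0.439]
force: [-0.5, 0.2, -2.7]
grip_width: 11.8
```

>>> {"name": "jog_arm", "arguments": {
  "moves": [
    {"linear": [-10, 0, 0], "twist": 0, "grip": 5}
  ]
}}

```text
time_s: 9.7
tcp_pos: [579.7, -90.7, 76.7]
tool_rot: [0.577, -0.549, 0.417, -0.438]
force: [0.3, -0.1, -1.4]
grip_width: 11.8
```

```bash
python3 st.py;python3 tip.py; python3 jk.py 20 -74.5 1 5
```

```text
[579.7 -90.7  76.7] y [ 0.0477  0.0131 -0.9988] x.z 0.0002 yaw -74.41 F [ 0.3 -0.1 -1.4] T [-0.05  0.04 -0.04] 9.7
q [-0.1654  0.4206 -0.2141  0.8912  0.0207  1.1337] qd [ 0.1393 -0.0608 -0.1209 -0.056  -0.018   0.1265]
tip r 33.8 tip z 76.2 lat -1.9 lat force 0.2 ax force 0.2
tgt [577.6 -77.   77.5] slope 0.0002
now [579.7 -90.7  76.7] yaw -74.41 err [-2.1 13.7  0.8] -0.09 F [ 0.3 -0.1 -1.4] T [-0.05  0.04 -0.04] g 11.8 t 9.7 j6 1.13
[{"linear": [-13.8, -0.8, 1.7], "twist": 0.1, "grip": 5.0}]
```

Free entry, no force. I'll go in fully, then make a short stroke.

>>> {"name": "jog_arm", "arguments": {
  "moves": [
    {"linear": [-13, -1, 0], "twist": 0, "grip": 5},
    {"linear": [0, -0.5, -18], "twist": 5, "grip": 5}
  ]
}}

```text
time_s: 9.9
tcp_pos: [559.9, -81.0, 77.6]
tool_rot: [0.56, -0.529, 0.44, -0.461]
force: [5.7, 7.2, -2.7]
grip_width: 11.7
```

```bash
python3 st.py;python3 tip.py; python3 jk.py 20 -90 1 5
```

```text
[559.9 -81.   77.6] y [ 0.0501  0.0146 -0.9986] x.z -0.005 yaw -79.18 F [ 5.7  7.2 -2.7] T [ 1.26 -1.24 -0.91] 9.9
q [-0.1549  0.387  -0.2679  0.8685  0.0222  1.2278] qd [-0.1504 -0.2576 -0.442  -0.1894  0.0145  0.7844]
tip r 20.7 tip z 77.8 lat -5.1 lat force 6.7 ax force -6.0
tgt [535.  -82.8  75.6] slope -0.0146
now [559.9 -81.   77.6] yaw -79.18 err [-24.9  -1.8  -2. ] -10.82 F [ 5.7  7.2 -2.7] T [ 1.26 -1.24 -0.91] g 11.7 t 9.9 j6 1.23
[{"linear": [-2.9, 0.7, -24.9], "twist": 10.8, "grip": 5.0}]
```

>>> {"name": "jog_arm", "arguments": {
  "moves": [
    {"linear": [-2, 1, -24], "twist": 8, "grip": 5}
  ]
}}

```text
time_s: 10.0
tcp_pos: [538.5, -83.3, 76.4]
tool_rot: [0.529, -0.494, 0.477, -0.499]
force: [9.0, 0.3, -2.9]
grip_width: 12.2
```

```bash
python3 look.py 8;python3 st.py;python3 tip.py
```

```text
[(1536, 157.92), (1934, 158.03), (2498, 159.42), (2468, 158.79), (2258, 157.8)]
[(1550, 158.9), (1924, 158.85), (2491, 159.97), (2477, 159.1), (2237, 157.79)]
[533.9 -83.1  75.7] y [ 0.0513  0.0148 -0.9986] x.z -0.013 yaw -87.91 F [ 1.4  3.2 -3.3] T [ 0.55 -0.85 -0.86] 10.05
q [-0.1667  0.3509 -0.3328  0.839   0.0231  1.3685] qd [ 0.0062  0.0325  0.0559  0.0444  0.006  -0.2328]
tip r 21.3 tip z 77.0 lat -7.0 lat force 1.4 ax force -3.1
```

View pics/cmp8.png

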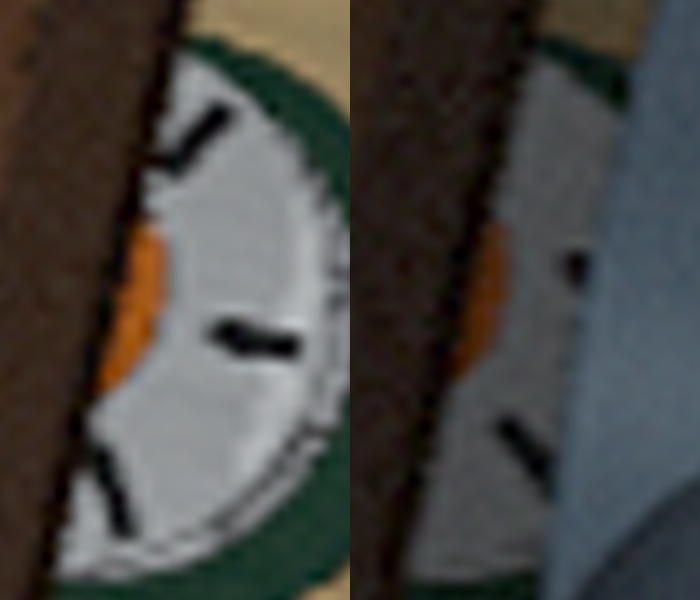

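>>> {"name": "jog_arm", "arguments": {
  "moves": [
    {"linear": [-3, 1, -24], "twist": 8, "grip": 5},
    {"linear": [-1, 0.5, -16], "twist": 7, "grip": 5}
  ]
}}

```text
time_s: 10.25
tcp_pos: [498.9, -79.0, 74.5]
tool_rot: [-0.46, 0.42, -0.543, 0.563]
force: [4.8, 0.7, -2.0]
grip_width: 11.6
```

```bash
python3 look.py 9;python3 st.py;python3 tip.py
```

```text
[(1536, 157.92), (1934, 158.03), (2498, 159.42), (2468, 158.79), (2258, 157.8)]
[(1548, 160.06), (1928, 159.76), (2484, 160.61), (2471, 159.36), (2249, 157.88)]
[497.1 -78.6  74.4] y [ 0.0612  0.0131 -0.998 ] x.z -0.0268 yaw -103.3 F [ 3.1  0.5 -2.8] T [-0.11 -0.95 -0.82] 10.3
q [-0.1702  0.2917 -0.4304  0.7906  0.0232  1.6341] qd [ 0.0003  0.0314  0.0615  0.0272 -0.0019 -0.2416]
tip r 20.5 tip z 77.6 lat -1.2 lat force 2.7 ax force -1.1
```

View pics/cmp9.png

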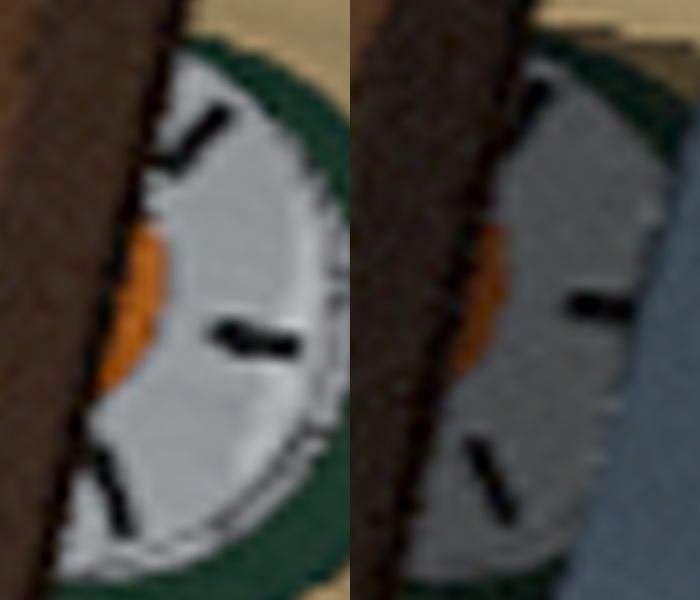

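Lift is about 2.2 mm at the pad and the collar has turned about 1.95 rad. I'll back off within the play, then withdraw.

>>> {"name": "jog_arm", "arguments": {
  "moves": [
    {"linear": [2, -0.5, 9], "twist": -4, "grip": 5},
    {"linear": [16, -0.5, 2], "twist": -1, "grip": 5}
  ]
}}

```text
time_s: 10.5
tcp_pos: [507.7, -97.2, 77.4]
tool_rot: [-0.487, 0.444, -0.52, 0.543]
force: [4.5, 2.5, -2.3]
grip_width: 11.8
```

```bash
python3 st.py;python3 tip.py
```

```text
[507.7 -97.2  77.4] y [ 0.067   0.0148 -0.9976] x.z -0.0234 yaw -97.5 F [ 4.5  2.5 -2.3] T [ 0.34 -0.85 -0.51] 10.5
q [-0.2048  0.3057 -0.3998  0.8026  0.0281  1.4986] qd [-0.3325  0.0244  0.0605  0.0338  0.0255 -0.5241]
tip r 36.8 tip z 80.2 lat -4.4 lat force 3.9 ax force -3.0
```

>>> {"name": "jog_arm", "arguments": {
  "moves": [
    {"linear": [20, 0.5, 2], "twist": -1, "grip": 5},
    {"linear": [20, 0, 0], "twist": 0, "grip": 5}
  ]
}}

```text
time_s: 10.7
tcp_pos: [506.2, -137.0, 76.7]
tool_rot: [-0.496, 0.453, -0.512, 0.536]
force: [1.0, -0.5, -2.7]
grip_width: 12.1
```

```bash
python3 look.py 10; python3 st.py;python3 tip.py
python3 - <<'E'
from h import *
crop('top10',180,130,340,270,5,'t10')
snap('side','side10'); crop('side10',190,180,350,320,5,'s10')
E
```

```text
[(1536, 157.92), (1934, 158.03), (2498, 159.42), (2468, 158.79), (2258, 157.8)]
[(1545, 160.03), (1931, 159.82), (2480, 160.62), (2487, 159.42), (2248, 157.8)]
[ 506.  -139.4   76.7] y [ 0.0673  0.0136 -0.9976] x.z -0.0202 yaw -95.67 F [ 0.3 -2.7 -3.7] T [-0.29  0.07 -0.01] 10.75
q [-0.2864  0.3195 -0.3806  0.8099  0.032   1.3849] qd [ 0.0301 -0.0071 -0.0155 -0.0031  0.0031  0.0924]
tip r 78.8 tip z 79.0 lat -7.5 lat force 0.3 ax force 2.8
```

View pics/t10.png

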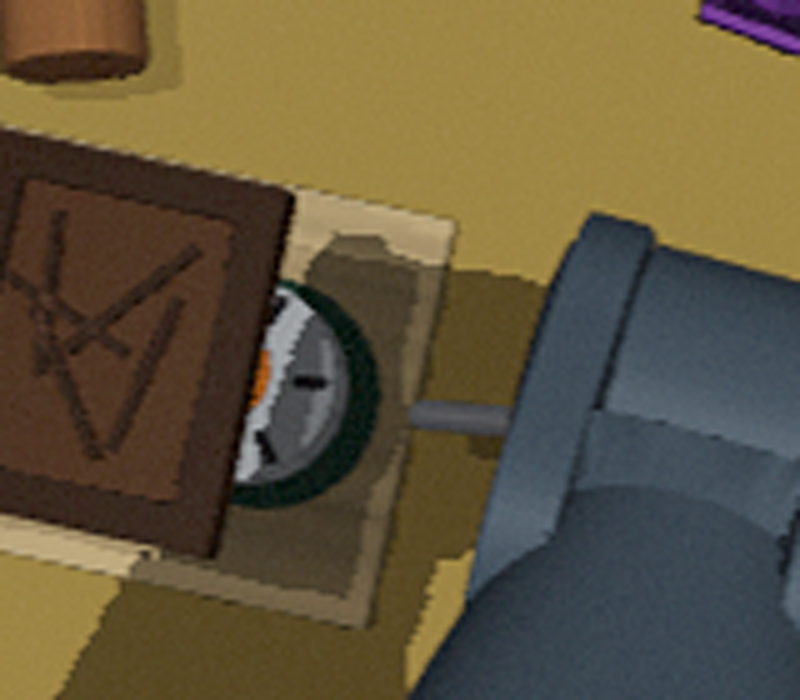

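View pics/s10.png

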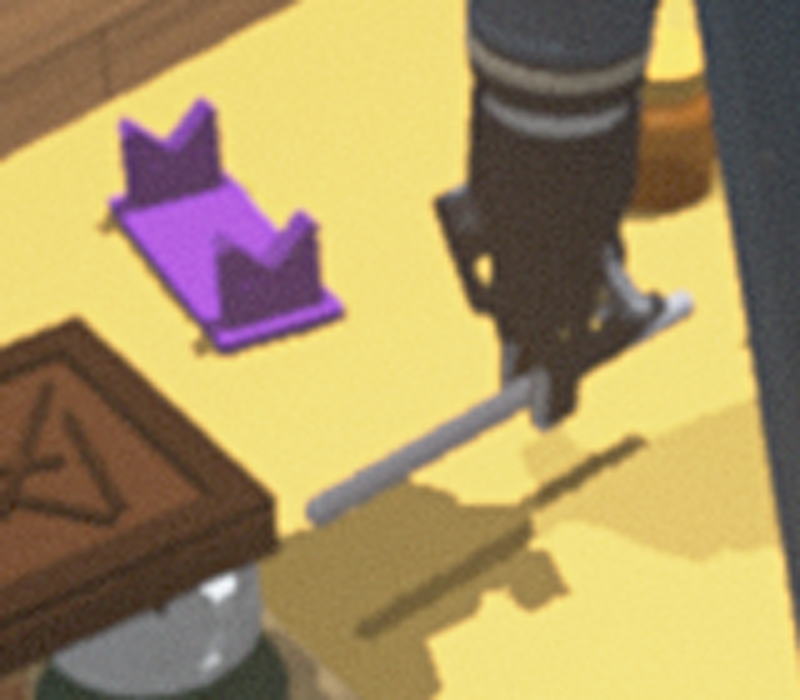

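The bar is out and the lift is stable. The empty rest is clearly visible in top7 at about (406,248), so I'll measure it there.

```bash
python3 - <<'E'
from h import *
from rect import rect
s=load('top7')
crop('top7',370,200,440,295,7,'rest7')
im=rect(s,'x',c=(430,-334),z=62,half=100,k=4); cv2.imwrite('pics/rest7r.png',im[80:680,150:650])
E
python3 -c "
from h import *
from plan import *
s=load('side10');t,p,M=pose()
a=px2w(s,190+318/5,180+508/5);b=px2w(s,190+520/5,180+392/5);print(a,b)
for w in(a,b): d=w-p;print((d@M).round(1))
s=load('top10')
for q in [(417,414),(450,416),(490,418)]:
  w=px2w(s,180+q[0]/5,130+q[1]/5);print(w.round(1),((w-p)@M).round(1))
"
```

```text
[515.80241734  -2.44261002  79.76450044] [ 501.13903583 -119.94860431   82.28929883]
[-136.2   -0.6   -3.8]
[-17.9  -5.8  -6.2]
[518.5  -4.5  77.8] [-134.3    1.5   -1. ]
[517.  -19.7  81.3] [-119.1   -2.3   -0.7]
[515.8 -37.6  80.6] [-101.2   -1.9   -0.2]
```

View pics/rest7.png

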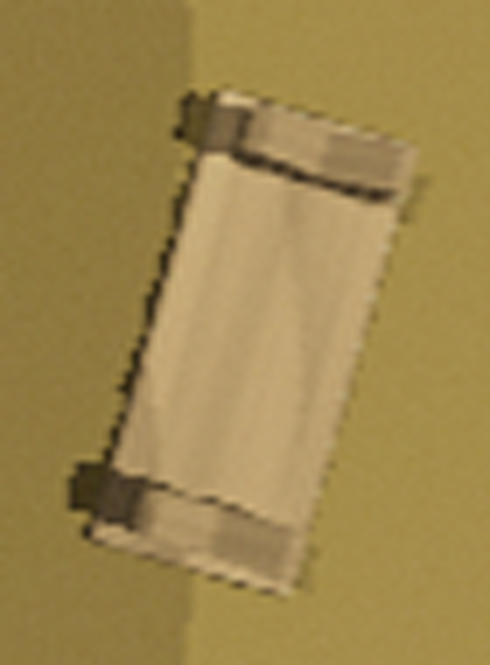

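View pics/rest7r.png

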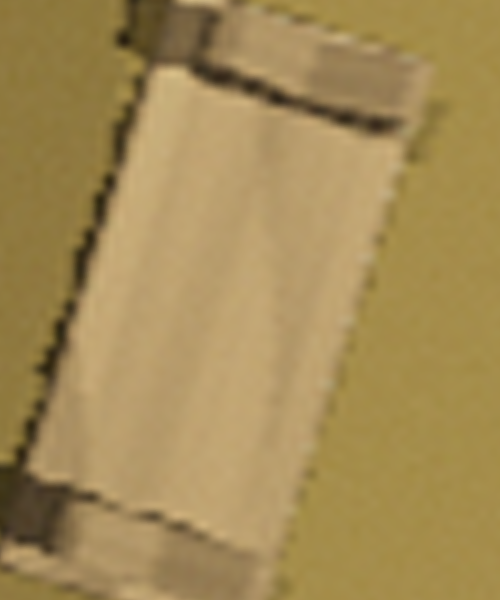

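```bash
python3 - <<'E'
from h import *
s=load('top7')
f=lambda x,y:px2w(s,370+x/7,200+y/7,z=10)
TL,BL,BR=f(222,92),f(92,538),f(288,592); TR=f(415,150)
print(np.linalg.norm(TL-BL),np.linalg.norm(BR-BL),np.linalg.norm(TR-BR))
print((TL+BL+BR+TR)/4, np.degrees(np.arctan2(*(TL-BL)[[1,0]])),np.degrees(np.arctan2(*(TR-BR)[[1,0]])))
# edges mid: left edge, right edge midlines
print((f(200,155)+f(115,470)+f(395,210)+f(300,545))/4)
E
python3 plan.py 455 -343 90 -17 10 5
```

```text
157.4135871203403 68.52665702721804 155.7054369891911
[ 431.06920461 -333.76585708   10.        ] -17.628967992453635 -17.49762930005567
[ 430.34579694 -333.13653201   10.        ]
now [ 505.9 -138.3   76.6] yaw -95.8 err [ -50.9 -204.7   13.4] 78.8 F [ 0.6  0.2 -2.6] T [-0.05  0.06 -0.06] g 11.9 t 10.8 j6 1.39
[{"linear": [20.8, -2.0, -2.9], "twist": -7.9, "grip": 5.0}, {"linear": [20.3, -2.0, -5.7], "twist": -7.9, "grip": 5.0}, {"linear": [19.3, -2.0, -8.4], "twist": -7.9, "grip": 5.0}, {"linear": [17.9, -2.0, -11.0], "twist": -7.9, "grip": 5.0}, {"linear": [16.3, -2.0, -13.4], "twist": -7.9, "grip": 5.0}]
[{"linear": [14.3, -2.0, -15.5], "twist": -7.9, "grip": 5.0}, {"linear": [12.0, -1.9, -17.3], "twist": -7.9, "grip": 5.0}, {"linear": [9.5, -2.0, -18.8], "twist": -7.9, "grip": 5.0}, {"linear": [6.8, -1.9, -19.9], "twist": -7.9, "grip": 5.0}, {"linear": [4.1, -2.0, -20.6], "twist": -7.9, "grip": 5.0}]
```

```bash
python3 plan.py 449 -338 97 -17.2 10 5
```

```text
now [ 505.9 -138.3   76.6] yaw -95.8 err [ -56.9 -199.7   20.4] 78.6 F [ 0.6  0.2 -2.6] T [-0.05  0.06 -0.06] g 11.9 t 10.8 j6 1.39
[{"linear": [20.4, -2.7, -3.5], "twist": -7.9, "grip": 5.0}, {"linear": [19.7, -2.7, -6.2], "twist": -7.9, "grip": 5.0}, {"linear": [18.7, -2.7, -8.9], "twist": -7.9, "grip": 5.0}, {"linear": [17.3, -2.7, -11.4], "twist": -7.9, "grip": 5.0}, {"linear": [15.6, -2.7, -13.6], "twist": -7.9, "grip": 5.0}]
[{"linear": [13.5, -2.7, -15.7], "twist": -7.9, "grip": 5.0}, {"linear": [11.2, -2.7, -17.4], "twist": -7.9, "grip": 5.0}, {"linear": [8.8, -2.7, -18.7], "twist": -7.9, "grip": 5.0}, {"linear": [6.1, -2.8, -19.8], "twist": -7.9, "grip": 5.0}, {"linear": [3.3, -2.7, -20.4], "twist": -7.9, "grip": 5.0}]
```

>>> {"name": "jog_arm", "arguments": {
  "moves": [
    {"linear": [21, -5, -3], "twist": -7.9, "grip": 5},
    {"linear": [20, -5, -6], "twist": -7.9, "grip": 5},
    {"linear": [19, -5, -8], "twist": -7.9, "grip": 5},
    {"linear": [18, -3, -11], "twist": -7.9, "grip": 5},
    {"linear": [16, -2, -13], "twist": -7.9, "grip": 5}
  ]
}}

```text
time_s: 11.3
tcp_pos: [481.2, -238.6, 93.0]
tool_rot: [0.647, -0.615, 0.302, -0.335]
force: [0.6, -1.1, -3.0]
grip_width: 11.7
```

```bash
python3 st.py; python3 plan.py 449 -338 97 -17.2 5 5
```

```text
[ 481.2 -238.6   93. ] y [ 0.0621  0.0188 -0.9979] x.z 0.0218 yaw -53.61 F [ 0.6 -1.1 -3. ] T [-0.07  0.04  0.03] 11.3
q [-0.4847  0.3296 -0.3141  0.8808  0.0455  0.4514] qd [-0.3831  0.0783  0.1629  0.1124  0.0216 -1.8562]
now [ 481.2 -238.6   93. ] yaw -53.61 err [-32.2 -99.4   4. ] 36.41 F [ 0.6 -1.1 -3. ] T [-0.07  0.04  0.03] g 11.7 t 11.3 j6 0.45
[{"linear": [12.2, -1.6, -16.9], "twist": -7.3, "grip": 5.0}, {"linear": [10.0, -1.6, -18.3], "twist": -7.3, "grip": 5.0}, {"linear": [7.5, -1.5, -19.5], "twist": -7.3, "grip": 5.0}, {"linear": [5.0, -1.6, -20.2], "twist": -7.3, "grip": 5.0}, {"linear": [2.4, -1.5, -20.7], "twist": -7.3, "grip": 5.0}]
```

>>> {"name": "jog_arm", "arguments": {
  "moves": [
    {"linear": [12, -2, -17], "twist": -7.2, "grip": 5},
    {"linear": [10, -2, -18], "twist": -7.2, "grip": 5},
    {"linear": [7, -2, -19], "twist": -7.2, "grip": 5},
    {"linear": [5, -2, -20], "twist": -7, "grip": 5},
    {"linear": [2, -1, -18], "twist": -6, "grip": 5}
  ]
}}

```text
time_s: 11.8
tcp_pos: [451.3, -335.1, 98.2]
tool_rot: [0.711, -0.689, 0.079, -0.118]
force: [0.1, 0.4, -3.3]
grip_width: 11.8
```

```bash
python3 - <<'E'
from h import *
snap('top','top11'); crop('top11',340,160,500,310,5,'t11')
E
python3 st.py; python3 plan.py 449 -338 80 -17.2 2 5
```

```text
[ 451.  -337.4   98.2] y [ 0.0593  0.0206 -0.998 ] x.z 0.0515 yaw -15.8 F [ 0.3 -3.1 -3.2] T [-0.29  0.02  0.01] 11.85
q [-0.6693  0.3722 -0.231   0.9339  0.0529 -0.3936] qd [ 0.0319 -0.0098 -0.0226 -0.0126  0.0062  0.2771]
now [ 451.  -337.4   98.2] yaw -15.8 err [ -2.   -0.6 -18.2] -1.4 F [ 0.3 -3.1 -3.2] T [-0.29  0.02  0.01] g 11.9 t 11.85 j6 -0.39
[{"linear": [-1.3, 9.0, -0.9], "twist": 0.7, "grip": 5.0}, {"linear": [-1.4, 9.0, -0.9], "twist": 0.7, "grip": 5.0}]
```

View pics/t11.png

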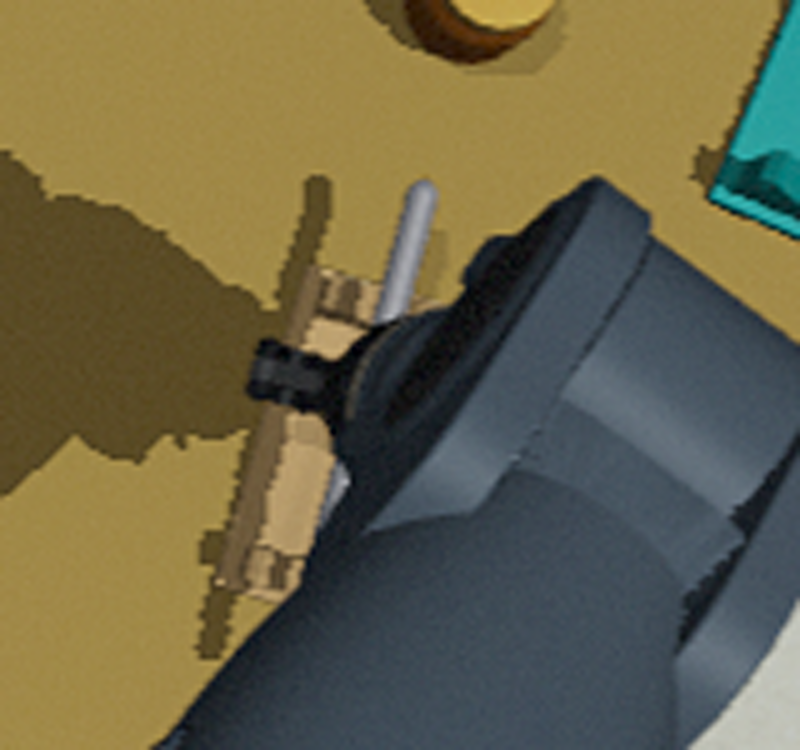

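Run:
```python
from h import *
s=load('top11')
e=px2w(s,340+423/5,160+180/5,z=102.5); print('outer end',e, 'centre est', e[:2]-120*np.array([.957,-.29]))
```

```text
outer end [ 546.14175624 -363.3055669   102.5       ] centre est [ 431.30175624 -328.5055669 ]
```

>>> {"name": "jog_arm", "arguments": {
  "moves": [
    {"linear": [-2, 11, -1], "twist": 1, "grip": 5},
    {"linear": [-1, 11, -1], "twist": 0.5, "grip": 5},
    {"linear": [0, 11, 0], "twist": 0, "grip": 5}
  ]
}}

```text
time_s: 12.15
tcp_pos: [450.3, -337.0, 63.4]
tool_rot: [0.709, -0.688, 0.086, -0.126]
force: [0.2, 0.6, -2.0]
grip_width: 11.8
```

```bash
python3 st.py; python3 plan.py 449 -338 56 -17.2 1 5
```

```text
[ 450.3 -337.    63.4] y [ 0.06    0.0209 -0.998 ] x.z 0.0511 yaw -17.27 F [ 0.2  0.6 -2. ] T [-0.08  0.   -0.01] 12.15
q [-0.6699  0.405  -0.2818  0.8499  0.0536 -0.3686] qd [ 0.0226  0.1313 -0.1611 -0.2775  0.002   0.0142]
now [ 450.3 -337.    63.4] yaw -17.27 err [-1.3 -1.  -7.4] 0.07 F [ 0.2  0.6 -2. ] T [-0.08  0.   -0.01] g 11.8 t 12.15 j6 -0.37
[{"linear": [-1.4, 7.3, -1.6], "twist": -0.1, "grip": 5.0}]
```

>>> {"name": "jog_arm", "arguments": {
  "moves": [
    {"linear": [-1, 4, -2], "twist": 0, "grip": 5}
  ]
}}

```text
time_s: 12.25
tcp_pos: [448.6, -337.1, 57.3]
tool_rot: [0.71, -0.688, 0.086, -0.125]
force: [1.0, 1.1, -1.4]
grip_width: 12.1
```

>>> {"name": "jog_arm", "arguments": {
  "moves": [
    {"linear": [0, 3, 0], "twist": 0, "grip": 5}
  ]
}}

```text
time_s: 12.35
tcp_pos: [448.9, -336.6, 53.6]
tool_rot: [0.71, -0.688, 0.086, -0.124]
force: [0.9, -0.7, 2.6]
grip_width: 11.8
```

```bash
python3 st.py
```

```text
[ 448.9 -336.6   53.6] y [ 0.0576  0.0231 -0.9981] x.z 0.0482 yaw -17.19 F [ 0.9 -0.7  2.6] T [-0.29  0.3   0.1 ] 12.35
q [-0.6711  0.4153 -0.2945  0.8301  0.0539 -0.3712] qd [ 0.0153  0.0403 -0.0429 -0.0838 -0.0007  0.0103]
```

>>> {"name": "jog_arm", "arguments": {
  "moves": [
    {"linear": [0, 2, 0], "twist": 0, "grip": 5},
    {"linear": [0, 1, 0], "twist": 0, "grip": 20}
  ]
}}

```text
time_s: 12.55
tcp_pos: [449.5, -337.0, 51.8]
tool_rot: [0.709, -0.689, 0.086, -0.124]
force: [0.9, -0.1, -0.7]
grip_width: 19.9
```

>>> {"name": "jog_arm", "arguments": {
  "moves": [
    {"linear": [0, -0.5, 0], "twist": 0, "grip": 45},
    {"linear": [0, -0.5, 0], "twist": 0, "grip": 50},
    {"linear": [0, -0.5, 0], "twist": 0, "grip": 50}
  ]
}}

```text
time_s: 12.85
tcp_pos: [450.0, -336.7, 53.9]
tool_rot: [0.709, -0.689, 0.085, -0.125]
force: [1.2, 0.1, 0.0]
grip_width: 49.8
```

```bash
python3 st.py;python3 - <<'E'
from h import *
snap('top','top12'); crop('top12',340,160,500,310,5,'t12')
E
```

```text
[ 450.  -336.7   53.9] y [ 0.0591  0.0204 -0.998 ] x.z 0.0505 yaw -17.14 F [1.2 0.1 0. ] T [0.02 0.02 0.01] 12.85
q [-0.6694  0.4146 -0.2949  0.8276  0.0527 -0.3703] qd [ 0.0019 -0.008   0.0064  0.0139  0.001  -0.0014]
```

View pics/t12.png

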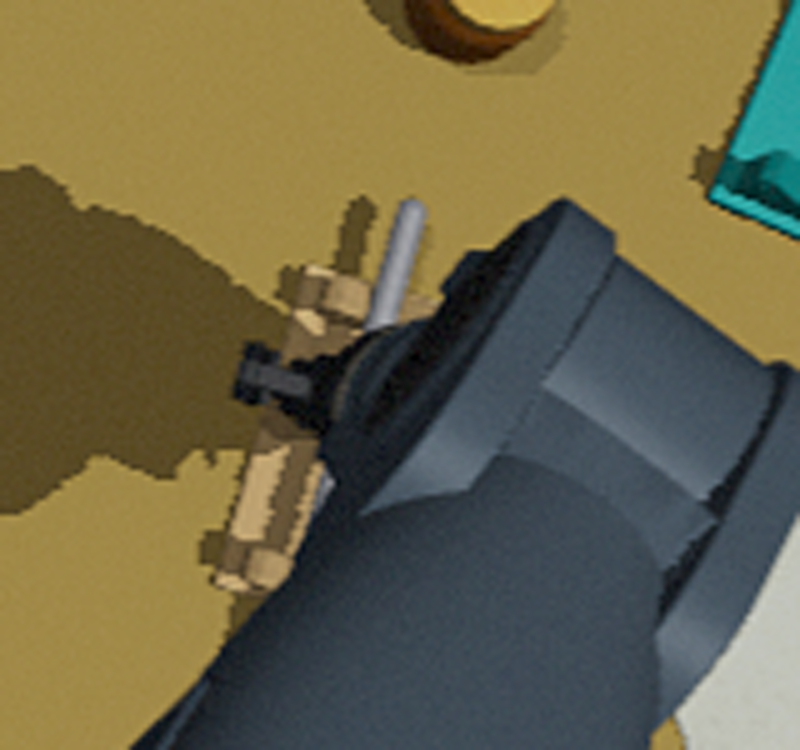

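The bar is seated in the V blocks, with its outer end at about (422,201). I'll retreat straight up.

>>> {"name": "jog_arm", "arguments": {
  "moves": [
    {"linear": [0, -15, 0], "twist": 0, "grip": 60},
    {"linear": [0, -30, 0], "twist": 0, "grip": 60},
    {"linear": [0, -45, 0], "twist": 0, "grip": 60},
    {"linear": [0, -45, 0], "twist": 0, "grip": 60},
    {"linear": [0, -30, 0], "twist": 0, "grip": 60}
  ]
}}

```text
time_s: 13.4
tcp_pos: [437.8, -338.0, 219.3]
tool_rot: [0.711, -0.687, 0.088, -0.121]
force: [0.4, 0.1, 0.1]
grip_width: 59.8
```

>>> {"name": "jog_arm", "arguments": {
  "moves": [
    {"linear": [-40, -5, -20], "twist": 0, "grip": 60},
    {"linear": [-45, -5, -20], "twist": 0, "grip": 60},
    {"linear": [-45, -5, -20], "twist": 0, "grip": 60},
    {"linear": [-45, -5, -20], "twist": 0, "grip": 60},
    {"linear": [0, 0, 0], "twist": 0, "grip": 60}
  ]
}}

```text
time_s: 13.9
tcp_pos: [243.9, -365.9, 234.1]
tool_rot: [0.709, -0.69, 0.084, -0.123]
force: [0.2, -0.6, 0.2]
grip_width: 60.1
```

```bash
python3 look.py 13;python3 st.py;python3 - <<'E'
from h import *
crop('top13',360,170,480,320,4,'t13'); snap('side','side13')
E
```

```text
[(1536, 157.92), (1934, 158.03), (2498, 159.42), (2468, 158.79), (2258, 157.8)]
[(1548, 160.14), (1924, 159.86), (2487, 160.63), (2470, 159.33), (2264, 157.85)]
[ 245.9 -366.1  234.2] y [ 0.0607  0.0179 -0.998 ] x.z 0.0529 yaw -16.88 F [-0.1 -0.   0.2] T [-0.04  0.04  0.07] 13.95
q [-1.0193  0.0889 -0.242   1.2234  0.0611 -0.725 ] qd [ 0.0554  0.0294  0.0311 -0.0157  0.0127  0.0388]
```

View pics/top13.png

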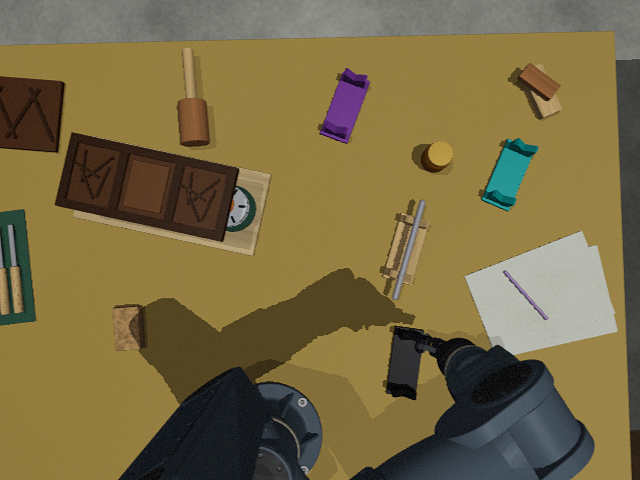

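View pics/t13.png

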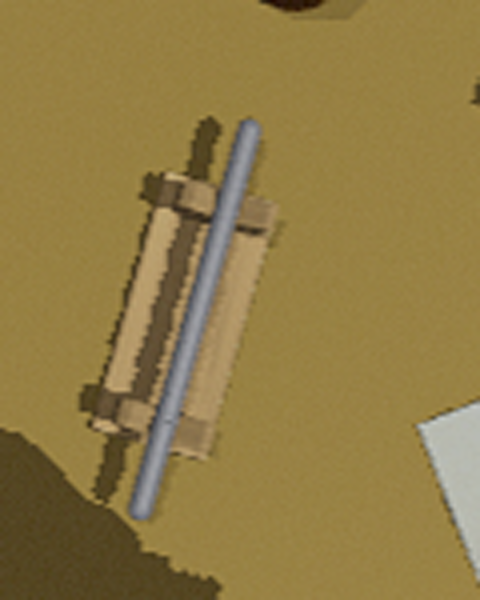

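Run:
```python
from h import *
s=load('top13')
a=px2w(s,360+251/4,170+117/4,z=50);b=px2w(s,360+139/4,170+521/4,z=50)
print(a,b,np.linalg.norm(a-b),(a+b)/2,np.degrees(np.arctan2(*(a-b)[[1,0]])))
for q in np.linspace(.1,.9,6):
    u=360+(250+(140-250)*q)/4; v=170+(122+(518-122)*q)/4; print(px2w(s,u,v).round(1))
```

```text
[ 544.25892596 -368.50462434   50.        ] [ 314.02501423 -298.43473523   50.        ] 240.66043187499602 [ 429.1419701  -333.46967979   50.        ] -16.927216650414252
[ 518.1 -359.6   57.8]
[ 482.  -348.4   59.1]
[ 446.2 -337.8   57.1]
[ 410.3 -326.2   61.1]
[ 374.3 -316.2   54.7]
[ 338.6 -305.2   55.6]
```

```bash
python3 -c "
from workcell import ctrl
print(ctrl.job_done(), ctrl.sense()['time_s'])"
```

```text
the job is handed in; nothing more can be done
the job is handed in; nothing more can be done
```

The jack now holds up the panel's overhanging end, and the steel bar is back in its light-wood rest. I turned the collar clockwise with the bar only, in two strokes from two different holes, for about 111° (1.95 rad) in total. I handed the job in at about 14 s, with the gripper well clear of everything.

**Last checks:**
- **Panel lift:** depth images show the panel's jack end about 2.2–2.35 mm higher, with the far end unchanged. This agrees with the collar turning about 0.45 rad after contact (about 2.15 mm). The lift held after I took the bar out.
- **Bar:** it lies level within the depth noise. Its middle is within about 2 mm of the measured seat centre, at -16.9° against the rest's -17.5°.
- **Other objects:** the mallet, jar, sanding block and panel look unmoved in the top view.
- **Forces:** the readings I took stayed below about 10 N.

**Disagreements:**
- The two cameras differed by 2–3 mm on the jack axis and on the bar's sideways position.
- The tool also drifted to about 0.06 rad of tilt during the job. I allowed for this in the bar's height, and it still entered both holes without force.

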